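# Finish a pinwheel layer of slide cases and hold the squaring arm wound to its stop

## Robot

A 7-joint arm with a two-finger parallel gripper is mounted at the origin on a cart in front of the work surface, level with it; the furniture and walls round the work are solid. World frame = base frame: x ahead of the robot, y to its left, z up, the work surface at z = 0. Lengths are in m, angles in rad, forces in N, time in s.
With the tool pointing down it reaches from about 0.425 to 0.925 m from the base axis. Payload 6.8 kg.
Tool frame: the origin (TCP) lies at the very end of the fingers, on their centre line; the grasp point (between the pads) lies 19 mm behind it (bot.grasp_offset is the distance from the TCP to the grasp point, in m); z points along the fingers, y is the direction in which the jaws open and shut (so a half turn about z gives the same grasp; the last joint's range is limited). The gripper opens to 85 mm and grips with 20 to 120 N. Pads are 22 mm wide; open, the fingers measure 114 mm over their backs; the gripper's body (76 mm by 85 mm) begins 54 mm behind the grasp point. The pads swing forward as they close: fully open they stand 13 mm farther back than shut.
Start: joints at [-1.358, 0.477, 0.022, 1.555, -0.011, 1.109, -0.083], TCP at [0.213, 0.641, 0.231] pointing down, gripper open.
Joint ranges: [-2.96, 2.96], [-0.34, 2.1], [-1.41, 1.46], [0.24, 2.44], [-1.37, 4.51], [0.17, 1.92], [-2.96, 2.96]. Speed limits (rad/s): [2.39, 2.39, 3.14, 3.14, 3.14, 3.14, 3.14].

## Interface

Orientations are given as a unit quaternion [w, x, y, z].
In Python, from station import monitor, cams, bot, finder gives the robot as it stands.
- The arm moves only by the tool jog_arm, never from a script. Its argument "plan" is a list of rows, each an object of numbers: "x", "y", "z": the shift along the tool's x, y, z as a fraction of full scale; "wx", "wy", "wz": the turn, a rotation vector about the tool's x, y, z as a fraction of full scale. A call has 1 to 12 rows; each row is the pose to reach, as a shift and turn from the pose measured when the call began, along the tool's axes at that moment, turning the shorter way round; what a row does not reach only later rows make up. Full scale, the value 1, is 20 cm for a shift and 180 degrees for a turn. A row lasts 1/12 s, in which the tool goes at most 41.7 mm and 7.16 degrees, less where a joint would pass 70% of its speed; a pose out of reach is approached as far as the arm can. A call with a number of a shift or a turn outside -1 to 1 is refused whole. A call with a gripper value outside its range is refused whole. "hand" is the opening, from -1 (shut) to 1 (fully open), set as the call begins (left out, the last holds). The fingers move at their own pace and stop on an object; "grip_force" is the grip in N (left out, the last holds). Time passes only in rows, so rows that repeat a pose let the fingers close. It gives the time, the measured TCP pose, the force and the opening at its end, in the units of the state.
- monitor.get_obs(): the state, without advancing time (a new reading comes with each control period).
- cams.read_camera(name): name is "scene" or "side" or "wrist"; returns the picture (400x640x3 uint8, red, green, blue); there is no depth.
- cams.get_calibration(name): a dict with "fx", "fy", "cx", "cy" (pixels), "extrinsics" (4x4, takes a point from world to camera coordinates). Camera axes: x right, y down, z forward; pixel columns grow to the right and rows downward; lengths in m; the calibration is good to about 2 mm. A picture is of the moment at which its call begins: read the wrist's pose just before it. get_calibration takes no time and is no camera call; for the wrist camera it gives the pose at the moment of the call.
- bot.hand_in(): hands the job in, once; it reports no verdict.
Trained networks look in the newest picture that a camera, given by its name, has taken for a name from the list of things; names that differ only in an ending like _2 or _b are one class to them, and where a whole thing is asked for, a point or a joint stands for the part that bears it (a point fixed in the world has none). Each returns a list of dicts, best first, with "confidence" (0 to 1); they miss things now and then, are a little off and sometimes report something else, mostly with a low value. They report only what shows in the picture. A call takes as long as a camera call. They do not tell look-alikes from the thing itself.
- finder.find_in(camera, target): "bbox" ([left, top, width, height] in pixels, round what is visible of it).
- finder.place_of(camera, target): "location" ([column, row] in pixels: a listed point, or the origin of a listed thing).
The state is a dict: "t": time; "q": joint angles; "joint_vel": joint speeds; "joint_torque": joint torques, N m; "eef_pos": TCP position; "tool_rot": TCP orientation; "contact_force": force on the tool from outside, world axes, zero at the start; "torque": the same for the moment, N m; "gripper_width": opening from 0.0 (shut) to 1.0 (fully open).
Only numpy, scipy, OpenCV 4.12 (cv2) and the standard library are available. Lean on these libraries where they do the work, as an engineer would, in place of code of your own. Each camera call takes 0.05 s, during which the arm holds its last target. There are 200 camera calls.

## Task

Finish the layer of slide cases in the banding nest: lay the two spare cases in the two empty places so that the four make a pinwheel, the end of each against the side of the next with a square gap in the middle; there is glass inside, so do not drop them. With both laid and let go, take the sprung squaring arm by its upright knob, swing it forward against its spring until it meets its stop and squares the layer, and finish still holding it there by the knob, for it flies back if let go and a colleague now threads the band. Leave the other things where they are.

Things in the scene. Friction and masses are not known exactly. Their poses are not given: they have to be found in the camera images.
- banding_nest: banding nest, fixed: aluminium base plate 200 x 184 x 8 mm with a black slab 112 x 112 mm, top 16 mm above the table, crossed by two 14 mm wide channels that cases bridge. Origin at table height under the slab's middle; x to the far fence, y to the left. Fences 10 mm thick, tops at 40 mm: faces at x = +56 (far) and y = -56 mm (right); near and left are open. Arm pivot at the near left corner
- slab_centre (a point): middle of the slab's top and of the pinwheel, 16 mm above the table. The layer is 110 x 110 mm about it; the square gap in its middle, 50 x 50 mm, leaves room for a finger on the inner side of the near and the left case
- near_slot (a point): centre of the empty near place on the slab's top (x -40, y -15, z 16 mm in the nest); the case there lies along the nest's y, its inner side facing the gap from y -25 to +25 mm
- left_slot (a point): centre of the empty left place on the slab's top (x -15, y +40, z 16 mm in the nest); the case there lies along the nest's x, its inner side facing the gap from x -25 to +25 mm; a few mm too far left is put right by the arm
- spare_case_1: slide case, a closed rigid plastic box 80 x 30 x 36 mm (x, y, z), white below, grey lid, about 0.12 kg; origin at the centre of its underside, same if turned half round. Starts on the table
- spare_case_2: slide case, a closed rigid plastic box 80 x 30 x 36 mm (x, y, z), white below, grey lid, about 0.12 kg; origin at the centre of its underside, same if turned half round. Starts on the table
- far_case: slide case, a closed rigid plastic box 80 x 30 x 36 mm (x, y, z), white below, grey lid, about 0.12 kg; origin at the centre of its underside, same if turned half round. Laid already by the far fence, along the nest's y; its place is x +40, y +15 mm in the nest, it lies up to 7 mm too far left, which the arm puts right
- right_case: slide case, a closed rigid plastic box 80 x 30 x 36 mm (x, y, z), white below, grey lid, about 0.12 kg; origin at the centre of its underside, same if turned half round. Laid already by the right fence, along the nest's x; its place is x +15, y -40 mm in the nest, it lies up to 1 mm short of it
- squaring_arm (a joint): angle of the squaring arm, rad: 0 at rest, swung out to the left; turns about the upright axis through pivot_axis, clockwise from above, to its stop at 1.25, where it lies along the layer's left side with its pad face at nest y = +56.5 mm. A torsion spring pushes it back, about 3 N at the knob at rest, 7 N at the stop; let go, it returns to 0
- pivot_axis (a point): point on the arm's upright axis, at x -82, y +66 mm in the nest, 38.5 mm above the table; the pivot body here is 26 mm across and reaches 59 mm above the table, the arm's bar 45.5 mm
- swing_knob: black upright round knob at the arm's free end, 16 mm thick above a 21 mm collar 6 mm high, 47 mm high in all; origin at the centre of its underside, 45.5 mm above the table, 128 mm from the pivot axis; it turns freely on its stem (nearly half a turn each way). At the stop it stands at x +46, y +82 mm in the nest (at rest x -57, y +192)
- cover_slip_box: bystander: small flat box 31 x 31 x 15 mm
- timer: bystander: bench timer 58 x 66 x 20 mm
- lens_loupe: bystander: black eye loupe, 39 mm across, 28 mm high
- tape_roll: bystander: roll of label tape 62 x 71 x 19 mm
Not all that is in view belongs to the job. What is shaped like the spare_case_2 but yellow is not meant. What is shaped like the right_case but yellow is not meant.

How it is judged:
On the way, in this order (a step that is already met when the one before it is completed fails the run):
1. both spare cases lie flat on the slab in the empty places (within 20 mm), lined up with the pattern and let go, the squaring arm still swung out (((horizontal distance between spare_case_1 and near_slot below 0.02 m and angle between the x axis of spare_case_1 and the y axis of banding_nest, either way round below 0.15 rad and angle between each of spare_case_1, spare_case_2's own z axis and vertical below 0.08 rad and z of spare_case_1 in the frame of banding_nest between 0.011 and 0.021 m and horizontal distance between spare_case_2 and left_slot below 0.02 m and angle between the x axis of spare_case_2 and the x axis of banding_nest, either way round below 0.15 rad and z of spare_case_2 in the frame of banding_nest between 0.011 and 0.021 m) or (horizontal distance between spare_case_2 and near_slot below 0.02 m and angle between the x axis of spare_case_2 and the y axis of banding_nest, either way round below 0.15 rad and angle between each of spare_case_2, spare_case_1's own z axis and vertical below 0.08 rad and z of spare_case_2 in the frame of banding_nest between 0.011 and 0.021 m and horizontal distance between spare_case_1 and left_slot below 0.02 m and angle between the x axis of spare_case_1 and the x axis of banding_nest, either way round below 0.15 rad and z of spare_case_1 in the frame of banding_nest between 0.011 and 0.021 m)) and contact force between the fingers and spare_case_1 below 0.1 N and contact force between the fingers and spare_case_2 below 0.1 N and value of joint squaring_arm below 0.4 rad), for 0.2 s.
2. the squaring arm is swung forward to its stop by the knob (value of joint squaring_arm above 1.21 rad and contact force between the fingers and swing_knob above 2 N), for 0.2 s.
At the end, for the whole second after the job is handed in: Fingers hold the knob (over 2 N) with the arm at its stop (beyond 1.21 rad); all four cases lie flat and still on the slab in the pinwheel, a spare in each empty place, each within 5 mm in the nest's y, 10 mm in its x and 0.08 rad; fingers touch no spare case (all of step 2 and (((x of spare_case_1 in the frame of banding_nest between -0.05 and -0.03 m and y of spare_case_1 in the frame of banding_nest between -0.02 and -0.01 m and angle between the x axis of spare_case_1 and the y axis of banding_nest, either way round below 0.08 rad and angle between spare_case_1's own z axis and vertical below 0.08 rad and z of spare_case_1 in the frame of banding_nest between 0.011 and 0.021 m and linear speed of spare_case_1 below 0.02 m/s) and (x of spare_case_2 in the frame of banding_nest between -0.025 and -0.005 m and y of spare_case_2 in the frame of banding_nest between 0.035 and 0.045 m and angle between the x axis of spare_case_2 and the x axis of banding_nest, either way round below 0.08 rad and angle between spare_case_2's own z axis and vertical below 0.08 rad and z of spare_case_2 in the frame of banding_nest between 0.011 and 0.021 m and linear speed of spare_case_2 below 0.02 m/s)) or ((x of spare_case_2 in the frame of banding_nest between -0.05 and -0.03 m and y of spare_case_2 in the frame of banding_nest between -0.02 and -0.01 m and angle between the x axis of spare_case_2 and the y axis of banding_nest, either way round below 0.08 rad and angle between spare_case_2's own z axis and vertical below 0.08 rad and z of spare_case_2 in the frame of banding_nest between 0.011 and 0.021 m and linear speed of spare_case_2 below 0.02 m/s) and (x of spare_case_1 in the frame of banding_nest between -0.025 and -0.005 m and y of spare_case_1 in the frame of banding_nest between 0.035 and 0.045 m and angle between the x axis of spare_case_1 and the x axis of banding_nest, either way round below 0.08 rad and angle between spare_case_1's own z axis and vertical below 0.08 rad and z of spare_case_1 in the frame of banding_nest between 0.011 and 0.021 m and linear speed of spare_case_1 below 0.02 m/s))) and x of far_case in the frame of banding_nest between 0.03 and 0.05 m and y of far_case in the frame of banding_nest between 0.01 and 0.02 m and angle between the x axis of far_case and the y axis of banding_nest, either way round below 0.08 rad and angle between each of far_case, right_case's own z axis and vertical below 0.08 rad and z of far_case in the frame of banding_nest between 0.011 and 0.021 m and linear speed of each of far_case, right_case below 0.02 m/s and x of right_case in the frame of banding_nest between 0.005 and 0.025 m and y of right_case in the frame of banding_nest between -0.045 and -0.035 m and angle between the x axis of right_case and the x axis of banding_nest, either way round below 0.08 rad and z of right_case in the frame of banding_nest between 0.011 and 0.021 m and velocity of joint squaring_arm between -0.05 and 0.05 rad/s and contact force between the fingers and spare_case_1 below 0.1 N and contact force between the fingers and spare_case_2 below 0.1 N); the arm keeps its last pose, push and grip.
It fails at once if a spare case is dropped or flung (falls free faster than 0.7 m/s) ((linear speed of spare_case_1 above 0.7 m/s and contact force between the fingers and spare_case_1 below 0.1 N) or (linear speed of spare_case_2 above 0.7 m/s and contact force between the fingers and spare_case_2 below 0.1 N)).
It fails at once if a bystander is moved more than 40 mm (distance of any of cover_slip_box, timer, lens_loupe, tape_roll from where it was at the start of the episode above 0.04 m).
It fails at once if a case already laid is tipped (angle between any of far_case, right_case's own z axis and vertical above 0.35 rad).
It also fails if it takes over 72 s, if anything falls off the work surface, if the arm or the gripper's body presses on something with over 40 N, if the wrist force passes 120 N, or if a joint passes its speed limit or range.

## Working session

There is one attempt and no reset: what is moved stays moved. The work goes in short steps, Python scripts to look and compute and a tool call to move; the robot and the scene stay as the last step left them, time stands still between calls to the robot, and variables do not carry over. Pictures are saved under pics/ and viewed, about 8 in all and at most 12, crops included, and the job is handed in when it is done.

Besides the shell and the picture viewer there is one more tool, called after "Request:" as name(argument=value, ...) on one line, values as JSON. jog_arm: Moves the arm, as the interface text tells. Shift numbers are shares of 20 cm and turn numbers shares of 180 degrees, none past 1 either way. Its arguments: {"type":"object","properties":{"plan":{"type":"array","items":{"type":"object","properties":{"x":{"type":"number","minimum":-1,"maximum":1},"y":{"type":"number","minimum":-1,"maximum":1},"z":{"type":"number","minimum":-1,"maximum":1},"wx":{"type":"number","minimum":-1,"maximum":1},"wy":{"type":"number","minimum":-1,"maximum":1},"wz":{"type":"number","minimum":-1,"maximum":1}}}},"hand":{"type":"number"},"grip_force":{"type":"number"}},"required":["plan"]}

```bash
ls; mkdir -p pics; cat > h.py <<'E'
import numpy as np, cv2
from station import monitor, cams, bot, finder
def ray(cam,uv,z,cal=None):
    c=cal or cams.get_calibration(cam); E=np.array(c["extrinsics"]); R,t=E[:3,:3],E[:3,3]
    d=R.T@np.array([(uv[0]-c["cx"])/c["fx"],(uv[1]-c["cy"])/c["fy"],1]); o=-R.T@t
    return o+d*(z-o[2])/d[2]
def proj(cam,p,cal=None):
    c=cal or cams.get_calibration(cam); E=np.array(c["extrinsics"]); q=E[:3,:3]@np.array(p)+E[:3,3]
    return np.array([c["fx"]*q[0]/q[2]+c["cx"],c["fy"]*q[1]/q[2]+c["cy"]])
def save(cam,name):
    im=cams.read_camera(cam); cv2.imwrite(f"pics/{name}.png",im[:,:,::-1]); return im
E
python3 - <<'E'
from h import *
a=save("scene","scene0"); 
for cam in ["scene","side"]:
    if cam=="side": save("side","side0")
    c=cams.get_calibration(cam); E=np.array(c["extrinsics"]); print(cam,c["fx"],(-E[:3,:3].T@E[:3,3]).round(3),E[2,:3].round(2))
    for n in ["spare_case_1","banding_nest","slab_centre","near_slot","left_slot","pivot_axis","swing_knob","far_case"]:
        print(n,[(np.round(d["location"]).tolist(),round(d["confidence"],2)) for d in finder.place_of(cam,n)][:6])
o=monitor.get_obs(); print(o["t"],o["eef_pos"],o["tool_rot"],o["contact_force"])
E
```

```text
pics
scene 426.7241905161862 [ 0.047 -0.317  0.87 ] [ 0.51  0.35 -0.79]
spare_case_1 [([249.0, 217.0], 0.82), ([208.0, 240.0], 0.57)]
banding_nest [([387.0, 239.0], 0.86)]
slab_centre [([386.0, 237.0], 0.67), ([255.0, 253.0], 0.28)]
near_slot [([383.0, 251.0], 0.91)]
left_slot [([367.0, 238.0], 0.61)]
pivot_axis [([345.0, 247.0], 0.7), ([365.0, 237.0], 0.46)]
swing_knob [([304.0, 215.0], 0.46), ([383.0, 227.0], 0.34)]
far_case [([384.0, 226.0], 0.74)]
side 388.33722192082973 [0.444 0.494 0.992] [ 0.11 -0.45 -0.89]
spare_case_1 [([337.0, 318.0], 0.96), ([377.0, 287.0], 0.84), ([335.0, 266.0], 0.8)]
banding_nest [([320.0, 155.0], 0.61), ([316.0, 145.0], 0.51)]
slab_centre [([265.0, 297.0], 0.69), ([319.0, 151.0], 0.64), ([304.0, 156.0], 0.34)]
near_slot [([334.0, 150.0], 0.82)]
left_slot [([322.0, 165.0], 0.66), ([264.0, 151.0], 0.28), ([264.0, 292.0], 0.28)]
pivot_axis [([345.0, 171.0], 0.56)]
swing_knob [([326.0, 210.0], 0.51), ([335.0, 265.0], 0.29), ([263.0, 152.0], 0.27), ([396.0, 178.0], 0.27)]
far_case [([307.0, 155.0], 0.68)]
0.9 [0.21282263 0.64060832 0.23130277] [-1.14561994e-05  1.59707030e-01  9.87164456e-01  2.91395742e-05] [-0.3118558   0.00831592  0.40490577]
```

```bash
python3 - <<'E'
import cv2
a=cv2.imread("pics/scene0.png")[150:300,150:450]; b=cv2.imread("pics/side0.png")
cv2.imwrite("pics/scene0c.png",cv2.resize(a,None,fx=2.6,fy=2.6,interpolation=cv2.INTER_CUBIC))
b=b[110:370,210:440]; cv2.imwrite("pics/side0c.png",cv2.resize(b,None,fx=2.3,fy=2.3,interpolation=cv2.INTER_CUBIC))
from h import *
for cam,n,uv,z in [("scene","slab",(386,237),.016),("scene","near",(383,251),.016),("scene","left",(367,238),.016),("scene","knob",(304,215),.0455),("scene","piv",(345,247),.0385),("scene","c1",(249,217),0),("scene","c2",(208,240),0),("side","c",(337,318),0),("side","c",(377,287),0),("side","c",(335,266),0),("side","slab",(319,151),.016),("side","near",(334,150),.016),("side","left",(322,165),.016),("side","piv",(345,171),.0385),("side","knob",(326,210),.0455)]:
    print(cam,n,ray(cam,uv,z).round(3))
E
```

```text
scene slab [ 0.612 -0.139  0.016]
scene near [ 0.574 -0.152  0.016]
scene left [ 0.583 -0.103  0.016]
scene knob [0.535 0.047 0.045]
scene piv [ 0.519 -0.08   0.038]
scene c1 [0.478 0.177 0.   ]
scene c2 [0.368 0.214 0.   ]
side c [0.451 0.312 0.   ]
side c [0.367 0.213 0.   ]
side c [0.484 0.183 0.   ]
side slab [ 0.607 -0.151  0.016]
side near [ 0.563 -0.165  0.016]
side left [ 0.587 -0.105  0.016]
side piv [ 0.514 -0.086  0.038]
side knob [0.539 0.05  0.045]
```

View pics/scene0c.png

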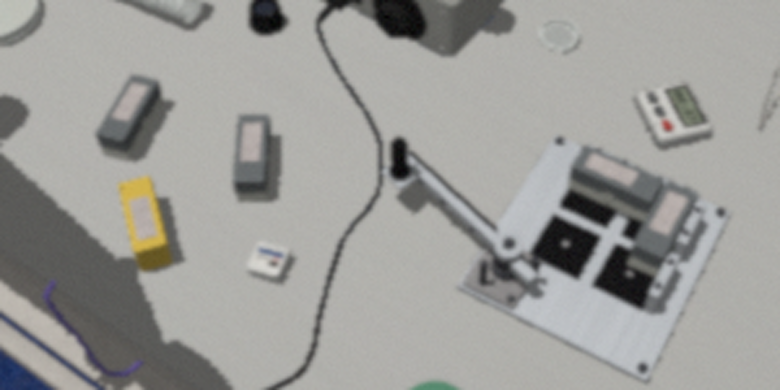

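View pics/side0c.png

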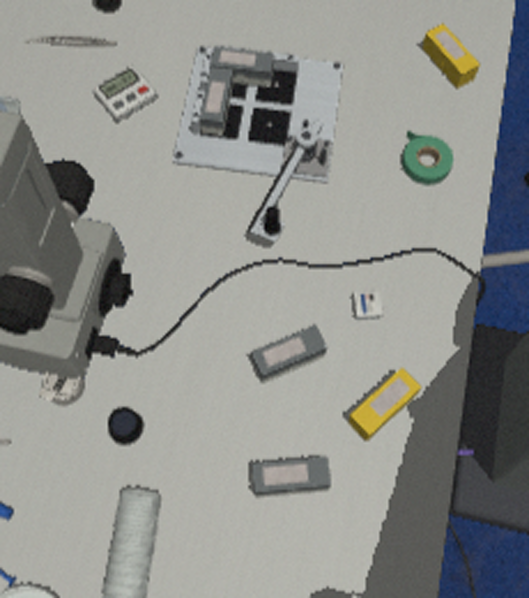

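The scene crop shows grey cases at about scene px (199,193) and (247,208), with the yellow look-alike at (206,235). The side crop shows greys at (336,316) and (335,263), yellows at (376,285) and near the tape roll at (405,133). I choose the two greys, at about (0.45,0.31) and (0.48,0.18). The nest is at about (0.61,-0.145).

```bash
cat >> h.py <<'E'
from scipy.spatial.transform import Rotation as Ro
def pose():
    o=monitor.get_obs(); q=o["tool_rot"]; return np.array(o["eef_pos"]),Ro.from_quat([q[1],q[2],q[3],q[0]])
def tgt(deg):  # tool down, y axis (jaw dir) at world angle deg
    a=np.radians(deg); y=np.array([np.cos(a),np.sin(a),0]); z=np.array([0,0,-1.]); return Ro.from_matrix(np.c_[np.cross(y,z),y,z])
def yaw():
    y=pose()[1].as_matrix()[:,1]; return np.degrees(np.arctan2(y[1],y[0]))
def go(p,deg,start=None):
    P,R=start or pose(); d=R.inv().apply(np.array(p)-P)/.2; w=(R.inv()*tgt(deg)).as_rotvec()/np.pi
    print("shift",d.round(4),"turn",w.round(4)); return (np.array(p),tgt(deg))
E
python3 - <<'E'
from h import *
P,R=pose(); E=np.array(cams.get_calibration("wrist")["extrinsics"]); c=cams.get_calibration("wrist")
o=-E[:3,:3].T@E[:3,3]; print("cam in tool",R.inv().apply(o-P).round(3), R.inv().apply(E[2,:3]).round(3), R.inv().apply(E[0,:3]).round(3),c["fx"],c["cx"],c["cy"],yaw())
s=go((.33,.45,.27),72); go((.44,.27,.27),72,s)
# coarse case yaw from side
im=cv2.imread("pics/side0.png")
for (l,t,w,h) in [(310,245,50,40),(312,300,50,36)]:
    s=im[t:t+h,l:l+w].astype(int); hsv=cv2.cvtColor(im[t:t+h,l:l+w],cv2.COLOR_BGR2GRAY)
    m=(hsv<125).astype(np.uint8); m=cv2.morphologyEx(m,cv2.MORPH_CLOSE,np.ones((9,9)))
    k=max(cv2.findContours(m,0,2)[0],key=cv2.contourArea); b=cv2.boxPoints(cv2.minAreaRect(k))+[l,t]
    q=[ray("side",x,.03) for x in b]; print([x[:2].round(3) for x in q], [np.linalg.norm(q[i]-q[i-1]).round(3) for i in range(4)])
E
```

```text
cam in tool [ 0.072 -0.001 -0.143] [-0.286 -0.001  0.958] [-0.002  1.     0.   ] 341.7710938639847 320.526702280745 205.05333002449203 71.62021672475728
shift [-0.8565 -0.7197 -0.1936] turn [ 0.     -0.     -0.0021]
shift [-0.8012 -0.686   0.    ] turn [0. 0. 0.]
[array([0.53 , 0.197]), array([0.462, 0.145]), array([0.441, 0.176]), array([0.508, 0.226])] [np.float64(0.037), np.float64(0.086), np.float64(0.037), np.float64(0.084)]
[array([0.502, 0.311]), array([0.421, 0.284]), array([0.411, 0.319]), array([0.49 , 0.345])] [np.float64(0.036), np.float64(0.085), np.float64(0.036), np.float64(0.084)]
```

Request:
jog_arm(plan=[{"x": -0.85, "y": -0.72, "z": -0.19}, {"x": -0.85, "y": -0.72, "z": -0.19}, {"x": -0.85, "y": -0.72, "z": -0.19}, {"x": -0.85, "y": -0.72, "z": -0.19}, {"x": -0.85, "y": -0.72, "z": -0.19}, {"x": -0.85, "y": -0.72, "z": -0.19}], hand=1, grip_force=40)

```text
invalid input at $.plan[0]: expected keys x, y, z, wx, wy, wz
```

Request:
jog_arm(plan=[{"x": -0.83, "y": -0.72}, {"x": -0.83, "y": -0.72}, {"x": -0.83, "y": -0.72}, {"x": -0.83, "y": -0.72}, {"x": -0.83, "y": -0.72}, {"x": -0.83, "y": -0.72}, {"x": -0.83, "y": -0.72}, {"x": -0.83, "y": -0.72}])

```text
invalid input at $.plan[0]: expected keys x, y, z, wx, wy, wz
```

Request:
jog_arm(plan=[{"x": -0.85, "y": -0.72, "z": -0.19, "wx": 0, "wy": 0, "wz": 0}, {"x": -0.85, "y": -0.72, "z": -0.19, "wx": 0, "wy": 0, "wz": 0}, {"x": -0.85, "y": -0.72, "z": -0.19, "wx": 0, "wy": 0, "wz": 0}, {"x": -0.85, "y": -0.72, "z": -0.19, "wx": 0, "wy": 0, "wz": 0}, {"x": -0.85, "y": -0.72, "z": -0.19, "wx": 0, "wy": 0, "wz": 0}, {"x": -0.85, "y": -0.72, "z": -0.19, "wx": 0, "wy": 0, "wz": 0}], hand=1, grip_force=40)

```text
t: 1.4
eef_pos: [0.3329, 0.4452, 0.2706]
tool_rot: [0.001, 0.163, 0.987, -0.0]
contact_force: [0.1, -0.4, -0.2]
gripper_width: 1.004
```

Request:
jog_arm(plan=[{"x": -0.83, "y": -0.72, "z": 0, "wx": 0, "wy": 0, "wz": 0}, {"x": -0.83, "y": -0.72, "z": 0, "wx": 0, "wy": 0, "wz": 0}, {"x": -0.83, "y": -0.72, "z": 0, "wx": 0, "wy": 0, "wz": 0}, {"x": -0.83, "y": -0.72, "z": 0, "wx": 0, "wy": 0, "wz": 0}, {"x": -0.83, "y": -0.72, "z": 0, "wx": 0, "wy": 0, "wz": 0}, {"x": -0.83, "y": -0.72, "z": 0, "wx": 0, "wy": 0, "wz": 0}, {"x": -0.83, "y": -0.72, "z": 0, "wx": 0, "wy": 0, "wz": 0}, {"x": -0.83, "y": -0.72, "z": 0, "wx": 0, "wy": 0, "wz": 0}])

```text
t: 2.07
eef_pos: [0.4443, 0.2545, 0.2712]
tool_rot: [0.001, 0.164, 0.986, 0.0]
contact_force: [-0.2, 0.7, -0.7]
gripper_width: 0.998
```

```bash
python3 - <<'E'
from h import *
print(pose()[0],yaw(),monitor.get_obs()["t"],monitor.get_obs()["contact_force"],monitor.get_obs()["gripper_width"])
save("wrist","w1")
for d in finder.find_in("wrist","spare_case_1"): print(d)
for d in finder.place_of("wrist","spare_case_1"): print(d, ray("wrist",d["location"],0))
E
```

```text
[0.44431566 0.25450613 0.27118754] 71.07126585201664 2.0667 [-0.22155562  0.73756678 -0.68600415] 0.997632125616351
{'bbox': [240.0, 185.6, 68.8, 62.4], 'confidence': 0.88}
{'bbox': [225.6, 92.3, 76.5, 43.7], 'confidence': 0.74}
{'bbox': [343.0, 123.9, 58.6, 70.8], 'confidence': 0.7}
{'location': [269.5, 118.2], 'confidence': 0.7} [0.37215476 0.21703102 0.        ]
{'location': [275.0, 206.1], 'confidence': 0.65} [4.74976092e-01 1.84657104e-01 5.55111512e-17]
{'location': [371.2, 155.2], 'confidence': 0.65} [0.4521434 0.317858  0.       ]
```

View pics/w1.png

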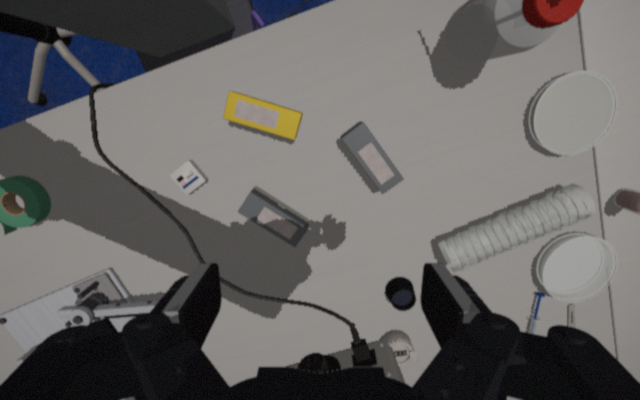

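The wrist view shows the grey spares at (273,215) and (370,157), the yellow one at (263,115), the loupe at (400,293) and the nest at lower left. I'll fit the case outlines for accurate poses.

```bash
cat >> h.py <<'E'
from scipy.optimize import minimize
from scipy.ndimage import map_coordinates
def fitcase(cam,img,x0,y0,deg0,z0=0.,cal=None,span=(.012,.012,12)):
    """edge fit of an 80x30x36 box; returns x,y,deg,score"""
    cal=cal or cams.get_calibration(cam)
    g=cv2.GaussianBlur(img.astype(np.float32),(0,0),1.0); G=np.sqrt(sum(cv2.Sobel(g[:,:,i],5,1,0)**2+cv2.Sobel(g[:,:,i],5,0,1)**2 for i in range(3)))
    G=np.minimum(G,np.percentile(G,98))
    def score(v):
        x,y,d=v; c,s=np.cos(np.radians(d)),np.sin(np.radians(d)); pts=[]
        P=lambda a,b,h:proj(cam,(x+c*a-s*b,y+s*a+c*b,z0+h),cal)
        q=[(-.04,-.015),(.04,-.015),(.04,.015),(-.04,.015)]
        T=np.array([P(a,b,.036) for a,b in q]); B=np.array([P(a,b,0) for a,b in q])
        H=cv2.convexHull(np.float32(np.r_[T,B]))[:,0]
        tot=0
        for L,w in ((T,1.),(H,1.)):
            L2=np.roll(L,-1,0); u=np.linspace(.03,.97,30)[:,None,None]; S=(L+(L2-L)*u).reshape(-1,2)
            ln=np.repeat(np.linalg.norm(L2-L,axis=1)[None],30,0).ravel()
            tot+=w*np.average(map_coordinates(G,[S[:,1],S[:,0]],order=1,mode="nearest"),weights=ln+1e-6)
        return -tot
    best=None
    for dx in np.linspace(-1,1,7)*span[0]:
        for dy in np.linspace(-1,1,7)*span[1]:
            for dd in np.linspace(-1,1,7)*span[2]:
                f=score((x0+dx,y0+dy,deg0+dd))
                if best is None or f<best[0]: best=(f,(x0+dx,y0+dy,deg0+dd))
    v=np.array(best[1]); r=minimize(score,v,method="Nelder-Mead",options=dict(initial_simplex=np.array([v,v+[.003,0,0],v+[0,.003,0],v+[0,0,3]])))
    return np.r_[r.x,-r.fun].round(4)
E
python3 - <<'E'
from h import *
rd=lambda n:cv2.imread(f"pics/{n}.png")
for n,x,y,d in [("A",.478,.184,37),("B",.452,.316,18)]:
    for cam,f in [("wrist","w1"),("side","side0"),("scene","scene0")]: print(n,cam,fitcase(cam,rd(f),x,y,d))
# nest yaw: base plate corners seen in scene full image (crop/2.6+150)
for u,v in [(560,141),(722,212),(643,368)]: print(ray("scene",(u/2.6+150,v/2.6+150),.008).round(3))
for u,v in [(202,50),(338,66),(179,155)]: print("side",ray("side",(u/2.3+210,v/2.3+110),.008).round(3))
E
```

```text
A wrist [4.812000e-01 1.842000e-01 3.722320e+01 2.628233e+02]
A side [4.864000e-01 1.823000e-01 3.627880e+01 5.095641e+02]
A scene [4.816000e-01 1.851000e-01 3.600220e+01 3.856683e+02]
B wrist [  0.4525   0.3085  19.592  300.8626]
B side [4.570000e-01 3.125000e-01 1.828970e+01 5.320073e+02]
B scene [4.50800e-01 3.16600e-01 2.05197e+01 4.13306e+02]
[ 0.675 -0.045  0.008]
[ 0.69  -0.213  0.008]
[ 0.505 -0.227  0.008]
side [ 0.69  -0.212  0.008]
side [ 0.504 -0.228  0.008]
side [ 0.676 -0.045  0.008]
```

```bash
python3 - <<'E'
from h import *
s=go((.492,.192,.13),-53.5)
s=go((.492,.192,.10),-53.5,s); s=go((.492,.192,.010),-53.5,s); 
print(monitor.get_obs()["q"])
E
```

```text
shift [-0.3347 -0.23    0.705 ] turn [7.000e-04 2.000e-04 6.938e-01]
shift [0.   0.   0.15] turn [0. 0. 0.]
shift [0.   0.   0.45] turn [0. 0. 0.]
[-0.83742701  0.16514431  0.21460916  1.90525294 -0.03841046  1.07380163
  0.63857503]
```

Request:
jog_arm(plan=[{"x": -0.33, "y": -0.23, "z": 0.3, "wx": 0, "wy": 0, "wz": 0.694}, {"x": -0.33, "y": -0.23, "z": 0.5, "wx": 0, "wy": 0, "wz": 0.694}, {"x": -0.33, "y": -0.23, "z": 0.7, "wx": 0, "wy": 0, "wz": 0.694}, {"x": -0.33, "y": -0.23, "z": 0.7, "wx": 0, "wy": 0, "wz": 0.694}, {"x": -0.33, "y": -0.23, "z": 0.7, "wx": 0, "wy": 0, "wz": 0.694}, {"x": -0.33, "y": -0.23, "z": 0.7, "wx": 0, "wy": 0, "wz": 0.694}, {"x": -0.33, "y": -0.23, "z": 0.7, "wx": 0, "wy": 0, "wz": 0.694}, {"x": -0.33, "y": -0.23, "z": 0.7, "wx": 0, "wy": 0, "wz": 0.694}, {"x": -0.33, "y": -0.23, "z": 0.7, "wx": 0, "wy": 0, "wz": 0.694}, {"x": -0.33, "y": -0.23, "z": 0.7, "wx": 0, "wy": 0, "wz": 0.694}, {"x": -0.33, "y": -0.23, "z": 0.7, "wx": 0, "wy": 0, "wz": 0.694}, {"x": -0.33, "y": -0.23, "z": 0.7, "wx": 0, "wy": 0, "wz": 0.694}])

```text
t: 3.22
eef_pos: [0.4905, 0.1943, 0.1308]
tool_rot: [0.0, 0.793, 0.61, 0.001]
contact_force: [1.1, 0.6, -0.4]
gripper_width: 1.002
```

```bash
python3 - <<'E'
from h import *
print(pose()[0],yaw()); s=go((.492,.192,.10),-53.5)
E
```

```text
[0.49049136 0.19431301 0.13082726] -14.872277707630161
shift [-0.0093  0.01    0.1541] turn [ 0.0004 -0.0003  0.2146]
```

Request:
jog_arm(plan=[{"x": -0.01, "y": 0.01, "z": 0.15, "wx": 0, "wy": 0, "wz": 0.215}, {"x": -0.01, "y": 0.01, "z": 0.15, "wx": 0, "wy": 0, "wz": 0.215}, {"x": -0.01, "y": 0.01, "z": 0.15, "wx": 0, "wy": 0, "wz": 0.215}, {"x": -0.01, "y": 0.01, "z": 0.15, "wx": 0, "wy": 0, "wz": 0.215}, {"x": -0.01, "y": 0.01, "z": 0.15, "wx": 0, "wy": 0, "wz": 0.215}, {"x": -0.01, "y": 0.01, "z": 0.15, "wx": 0, "wy": 0, "wz": 0.215}, {"x": -0.01, "y": 0.01, "z": 0.15, "wx": 0, "wy": 0, "wz": 0.215}, {"x": -0.01, "y": 0.01, "z": 0.15, "wx": 0, "wy": 0, "wz": 0.215}])

```text
t: 3.88
eef_pos: [0.4915, 0.1933, 0.1005]
tool_rot: [0.0, 0.949, 0.315, 0.001]
contact_force: [-0.7, 0.4, -0.8]
gripper_width: 0.999
```

```bash
python3 - <<'E'
from h import *
print(pose()[0],yaw(),monitor.get_obs()["t"]); im=save("wrist","w2")[:,:,::-1]
f=fitcase("wrist",im,.482,.184,36.5,span=(.008,.008,6)); print(f)
a=np.radians(f[2]); s=go((f[0]+.013*np.cos(a),f[1]+.013*np.sin(a),.010),f[2]-90)
E
```

```text
[0.49147987 0.19330947 0.10052255] -53.30881177546576 3.8833
[4.831000e-01 1.819000e-01 3.685620e+01 3.226449e+02]
shift [-0.0026  0.0187  0.4531] turn [ 0.0002 -0.0003 -0.0011]
```

View pics/w2.png

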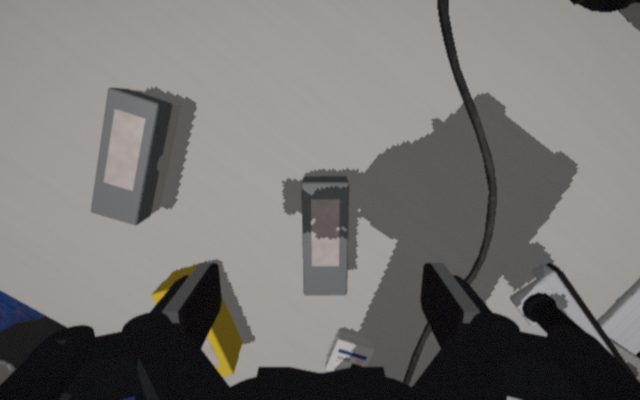

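The case sits between the fingers, square to them, at px (325,235), and the neighbours are clear. Descending and gripping.

Request:
jog_arm(plan=[{"x": 0, "y": 0.02, "z": 0.2, "wx": 0, "wy": 0, "wz": 0}, {"x": 0, "y": 0.02, "z": 0.35, "wx": 0, "wy": 0, "wz": 0}, {"x": 0, "y": 0.02, "z": 0.43, "wx": 0, "wy": 0, "wz": 0}, {"x": 0, "y": 0.02, "z": 0.45, "wx": 0, "wy": 0, "wz": 0}, {"x": 0, "y": 0.02, "z": 0.45, "wx": 0, "wy": 0, "wz": 0}])

```text
t: 4.35
eef_pos: [0.4934, 0.1897, 0.0098]
tool_rot: [0.0, 0.949, 0.315, -0.0]
contact_force: [-0.4, 0.0, 0.9]
gripper_width: 1.001
```

Request:
jog_arm(plan=[{"x": 0, "y": 0, "z": 0, "wx": 0, "wy": 0, "wz": 0}, {"x": 0, "y": 0, "z": 0, "wx": 0, "wy": 0, "wz": 0}, {"x": 0, "y": 0, "z": 0, "wx": 0, "wy": 0, "wz": 0}, {"x": 0, "y": 0, "z": 0, "wx": 0, "wy": 0, "wz": 0}, {"x": 0, "y": 0, "z": 0, "wx": 0, "wy": 0, "wz": 0}, {"x": 0, "y": 0, "z": 0, "wx": 0, "wy": 0, "wz": 0}, {"x": 0, "y": 0, "z": 0, "wx": 0, "wy": 0, "wz": 0}, {"x": 0, "y": 0, "z": 0, "wx": 0, "wy": 0, "wz": 0}], hand=-1, grip_force=40)

```text
t: 5.02
eef_pos: [0.494, 0.1901, 0.0107]
tool_rot: [-0.0, 0.949, 0.315, 0.0]
contact_force: [-1.4, 0.5, 6.7]
gripper_width: 0.344
```

Request:
jog_arm(plan=[{"x": 0, "y": 0, "z": -0.2, "wx": 0, "wy": 0, "wz": 0}, {"x": 0, "y": 0, "z": -0.4, "wx": 0, "wy": 0, "wz": 0}, {"x": 0, "y": 0, "z": -0.6, "wx": 0, "wy": 0, "wz": 0}, {"x": 0, "y": 0, "z": -0.8, "wx": 0, "wy": 0, "wz": 0}, {"x": 0, "y": 0, "z": -0.9, "wx": 0, "wy": 0, "wz": 0}, {"x": 0, "y": 0, "z": -0.9, "wx": 0, "wy": 0, "wz": 0}])

```text
t: 5.52
eef_pos: [0.4966, 0.1909, 0.1954]
tool_rot: [-0.002, 0.949, 0.315, 0.004]
contact_force: [0.7, -0.0, -0.8]
gripper_width: 0.341
```

```bash
python3 - <<'E'
from h import *
print(pose()[0],yaw(),monitor.get_obs()["gripper_width"])
o=np.array([.610,-.147]); a=np.radians(4.8)
v=o+[np.cos(a)*-.05-np.sin(a)*.03,np.sin(a)*-.05+np.cos(a)*.03]; print(v)
s=go((.52,.06,.20),-20); s=go((*v,.2),4.8,s)
E
```

```text
[0.49660105 0.19090625 0.1954031 ] -53.27346623280495 0.34129877367603023
[ 0.55766502 -0.12128911]
shift [-0.2974  0.5946 -0.0259] turn [ 0.0007 -0.0029 -0.1849]
shift [-0.7874  0.487   0.    ] turn [ 0.      0.     -0.1378]
```

Request:
jog_arm(plan=[{"x": -0.15, "y": 0.3, "z": -0.02, "wx": 0, "wy": 0, "wz": -0.185}, {"x": -0.3, "y": 0.6, "z": -0.02, "wx": 0, "wy": 0, "wz": -0.185}, {"x": -0.3, "y": 0.6, "z": -0.02, "wx": 0, "wy": 0, "wz": -0.185}, {"x": -0.3, "y": 0.6, "z": -0.02, "wx": 0, "wy": 0, "wz": -0.185}, {"x": -0.3, "y": 0.6, "z": -0.02, "wx": 0, "wy": 0, "wz": -0.185}])

```text
t: 5.93
eef_pos: [0.5199, 0.0536, 0.1984]
tool_rot: [0.0, 0.819, 0.573, 0.004]
contact_force: [-0.1, 0.3, -1.4]
gripper_width: 0.341
```

Request:
jog_arm(plan=[{"x": -0.2, "y": 0.12, "z": 0, "wx": 0, "wy": 0, "wz": -0.138}, {"x": -0.38, "y": 0.24, "z": 0, "wx": 0, "wy": 0, "wz": -0.138}, {"x": -0.58, "y": 0.36, "z": 0, "wx": 0, "wy": 0, "wz": -0.138}, {"x": -0.74, "y": 0.45, "z": 0, "wx": 0, "wy": 0, "wz": -0.138}, {"x": -0.79, "y": 0.49, "z": 0, "wx": 0, "wy": 0, "wz": -0.138}, {"x": -0.79, "y": 0.49, "z": 0, "wx": 0, "wy": 0, "wz": -0.138}, {"x": -0.79, "y": 0.49, "z": 0, "wx": 0, "wy": 0, "wz": -0.138}])

```text
t: 6.52
eef_pos: [0.5569, -0.1313, 0.1969]
tool_rot: [0.001, 0.679, 0.734, 0.003]
contact_force: [0.1, 0.9, -1.7]
gripper_width: 0.343
```

```bash
python3 - <<'E'
from h import *
print(pose()[0],yaw(),monitor.get_obs()["gripper_width"]); im=save("wrist","w3")[:,:,::-1]
a=np.radians(4.8); R=np.array([[np.cos(a),-np.sin(a)],[np.sin(a),np.cos(a)]]); o=np.array([.610,-.147])
for n in ["slab_centre","near_slot","left_slot"]:
    for d in finder.place_of("wrist",n)[:2]: print(n,d,ray("wrist",d["location"],.016))
for n,p,dg in [("far",(.04,.018),94.8),("right",(.015,-.04),4.8)]:
    w=o+R@p
    for cam,i in [("wrist",im),("scene",cv2.imread("pics/scene0.png")),("side",cv2.imread("pics/side0.png"))]: print(n,cam,fitcase(cam,i,*w,dg,.016,span=(.01,.01,6)))
E
```

```text
[ 0.55685651 -0.13130791  0.1969    ] 4.479086352078132 0.3434801686520603
slab_centre {'location': [364.3, 196.0], 'confidence': 0.92} [ 0.60260915 -0.13835849  0.016     ]
near_slot {'location': [326.9, 213.2], 'confidence': 0.72} [ 0.56793117 -0.15820892  0.016     ]
near_slot {'location': [365.1, 196.5], 'confidence': 0.35} [ 0.60375373 -0.13801638  0.016     ]
left_slot {'location': [353.9, 156.8], 'confidence': 0.58} [ 0.58871519 -0.09993369  0.016     ]
far wrist [ 6.444000e-01 -1.160000e-01  9.525740e+01  3.987785e+02]
far scene [ 6.436000e-01 -1.203000e-01  9.321320e+01  4.312623e+02]
far side [ 6.47800e-01 -1.30900e-01  9.22702e+01  4.00111e+02]
right wrist [ 6.294000e-01 -1.754000e-01  6.984400e+00  1.980403e+02]
right scene [ 6.228000e-01 -1.808000e-01 -1.307000e-01  4.249859e+02]
right side [ 6.261000e-01 -1.815000e-01  2.461700e+00  4.124278e+02]
```

View pics/w3.png

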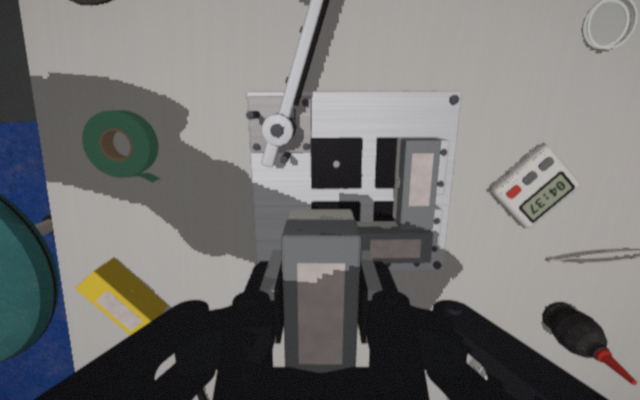

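```bash
python3 - <<'E'
from h import *
im=cv2.imread("pics/w3.png"); cal=cams.get_calibration("wrist")
g=im.max(2); m=(g<60).astype(np.uint8); sub=m[120:215,300:400]
n,l,st,c=cv2.connectedComponentsWithStats(sub); print(st)
k=[cv2.minAreaRect(np.argwhere(l==i)[:,::-1].astype(np.float32)) for i in range(1,n) if st[i][4]>800]
for r in k:
    b=cv2.boxPoints(r)+[300,120]; print(b.round(1).tolist()); q=np.array([ray("wrist",x,.016,cal) for x in b]); print(q[:,:2].round(4).tolist())
crop=cv2.resize(im[80:280,240:470],None,fx=3.2,fy=3,interpolation=cv2.INTER_CUBIC); cv2.imwrite("pics/w3c.png",crop)
cp=lambda u,v,z: print(ray("wrist",(u,v),z,cal).round(4))
cp(247,93,.008);cp(460,93,.008);cp(279,130,.059)
E
```

```text
[[   0    0  100   95 5580]
 [  11   19   51   49 2355]
 [  76   19   21   49  913]
 [  12   81   48   14  395]
 [  98   80    1    1    1]
 [  74   82   19   13  246]
 [  97   88    3    7   10]]
[[311.0, 139.0], [361.0, 139.0], [361.0, 187.0], [311.0, 187.0]]
[[0.5469, -0.0867], [0.5935, -0.0828], [0.5989, -0.1286], [0.5504, -0.1327]]
[[375.1, 186.3], [377.2, 138.2], [396.3, 139.0], [394.2, 187.1]]
[[0.6125, -0.1267], [0.6085, -0.0808], [0.6264, -0.08], [0.6312, -0.126]]
[ 0.4847 -0.0507  0.008 ]
[ 0.681 -0.034  0.008]
[ 0.5212 -0.0777  0.059 ]
```

View pics/w3c.png

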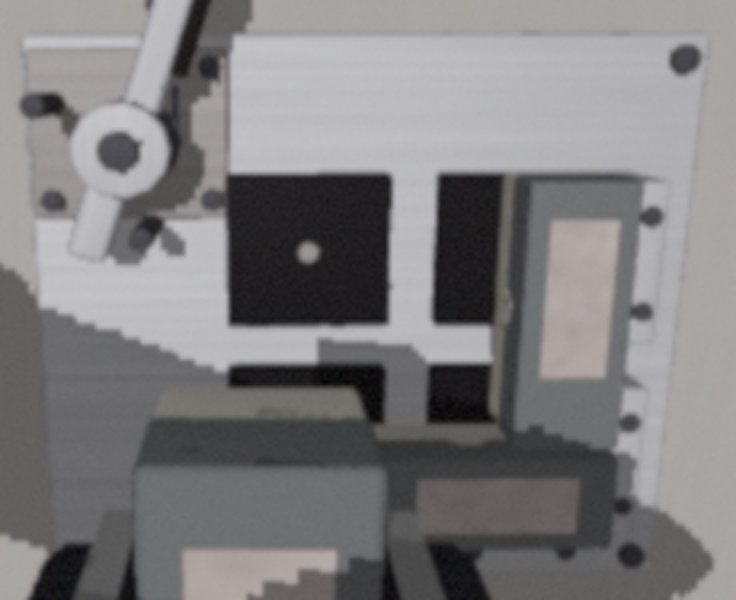

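```bash
cat > nest.py <<'E'
from h import *
def nest(cam,f,win):
    P,_=pose(); cal=cams.get_calibration(cam); im=save(cam,f)[:,:,::-1]; P2,_=pose(); print("pose",P.round(4),P2.round(4))
    l0,t0,l1,t1=win; m=(im.max(2)<60).astype(np.uint8)[t0:t1,l0:l1]
    n,l,st,c=cv2.connectedComponentsWithStats(m); 
    for i in range(1,n):
        if st[i][4]>700:
            b=cv2.boxPoints(cv2.minAreaRect(np.argwhere(l==i)[:,::-1].astype(np.float32)))+[l0,t0]; q=np.array([ray(cam,x,.016,cal) for x in b])
            print(b.round(0).tolist(),q[:,:2].round(4).tolist(),q[:,:2].mean(0).round(4))
    return im,cal
E
python3 - <<'E'
from nest import *
im,cal=nest("wrist","w4",(290,90,420,215))
for cam,f,c in [("wrist",im,cal)]:
    print(fitcase(cam,f,.645,-.125,94.8,.016,cal,span=(.008,.015,5)))
E
```

```text
pose [ 0.5576 -0.1264  0.1972] [ 0.5577 -0.1264  0.1974]
[[310.0, 144.0], [360.0, 144.0], [360.0, 193.0], [310.0, 193.0]] [[0.5463, -0.0914], [0.5931, -0.0875], [0.5986, -0.1347], [0.5499, -0.1387]] [ 0.572  -0.1131]
[[373.0, 192.0], [376.0, 144.0], [395.0, 145.0], [392.0, 193.0]] [[0.6113, -0.1325], [0.6081, -0.0861], [0.6261, -0.0857], [0.63, -0.1321]] [ 0.6189 -0.1091]
[ 6.437000e-01 -1.224000e-01  9.474210e+01  3.773095e+02]
```

```bash
cat >> h.py <<'E'
NO=np.array([.6062,-.1428]); NY=4.8
def n2w(x,y):
    a=np.radians(NY); return NO+np.array([np.cos(a)*x-np.sin(a)*y,np.sin(a)*x+np.cos(a)*y])
def w2n(x,y):
    a=np.radians(NY); d=np.array([x,y])-NO; return np.array([np.cos(a)*d[0]+np.sin(a)*d[1],-np.sin(a)*d[0]+np.cos(a)*d[1]])
E
python3 - <<'E'
from h import *
print(pose()[0]); v=n2w(-.043,.0016); print(v); go((*v,.08),4.8)
E
```

```text
[ 0.55772219 -0.12640764  0.19740076]
[ 0.56321692 -0.14480376]
shift [-0.0967  0.0157  0.5867] turn [ 0.002  -0.0015  0.0009]
```

Request:
jog_arm(plan=[{"x": -0.08, "y": 0.015, "z": 0.1, "wx": 0.002, "wy": -0.001, "wz": 0}, {"x": -0.097, "y": 0.015, "z": 0.3, "wx": 0.002, "wy": -0.001, "wz": 0}, {"x": -0.097, "y": 0.015, "z": 0.45, "wx": 0.002, "wy": -0.001, "wz": 0}, {"x": -0.097, "y": 0.015, "z": 0.55, "wx": 0.002, "wy": -0.001, "wz": 0}, {"x": -0.097, "y": 0.015, "z": 0.58, "wx": 0.002, "wy": -0.001, "wz": 0}, {"x": -0.097, "y": 0.015, "z": 0.58, "wx": 0.002, "wy": -0.001, "wz": 0}])

```text
t: 7.27
eef_pos: [0.5621, -0.1434, 0.0799]
tool_rot: [-0.002, 0.675, 0.738, -0.0]
contact_force: [-1.0, 0.0, -1.0]
gripper_width: 0.346
```

```bash
python3 - <<'E'
from h import *
P,_=pose(); print(P,yaw()); a=save("scene","sc5"); b=save("side","sd5")
c=n2w(-.043,-.012); 
for cam,i in [("scene",a),("side",b)]:
    f=fitcase(cam,i,*c,94.8,P[2]-.0105,span=(.01,.01,5)); print(cam,f,w2n(*f[:2]))
    for n,p,dg in [("far",(.04,.018),94.8),("right",(.015,-.04),4.8)]:
        f=fitcase(cam,i,*n2w(*p),dg,.016,span=(.006,.008,3)); print(n,cam,f,w2n(*f[:2]))
go((*n2w(-.043,.0016),.0265),4.8)
z=np.hstack([cv2.resize(a[170:300,320:450],None,fx=3,fy=3,interpolation=2),cv2.resize(b[90:220,260:390],None,fx=3,fy=3,interpolation=2)])
cv2.imwrite("pics/c5.png",z[:,:,::-1])
E
```

```text
[ 0.56206156 -0.14344478  0.07986223] 5.06311877509791
scene [ 5.515000e-01 -1.460000e-01  9.299880e+01  3.105087e+02] [-0.05477593  0.0013884 ]
far scene [ 6.354000e-01 -1.200000e-01  1.202296e+02  3.440520e+02] [0.03100545 0.02027664]
right scene [ 6.235000e-01 -1.790000e-01  1.139900e+00  3.214994e+02] [ 0.01421019 -0.03752067]
side [ 5.571000e-01 -1.599000e-01  7.460920e+01  3.165909e+02] [-0.05035869 -0.01293145]
far side [ 6.498000e-01 -1.135000e-01  1.051042e+02  4.434434e+02] [0.04589885 0.02554889]
right side [ 6.247000e-01 -1.698000e-01  3.922300e+00  3.307211e+02] [ 0.01617582 -0.02845335]
shift [-0.0014 -0.0041  0.2794] turn [ 0.0005 -0.0004  0.0012]
```

View pics/c5.png

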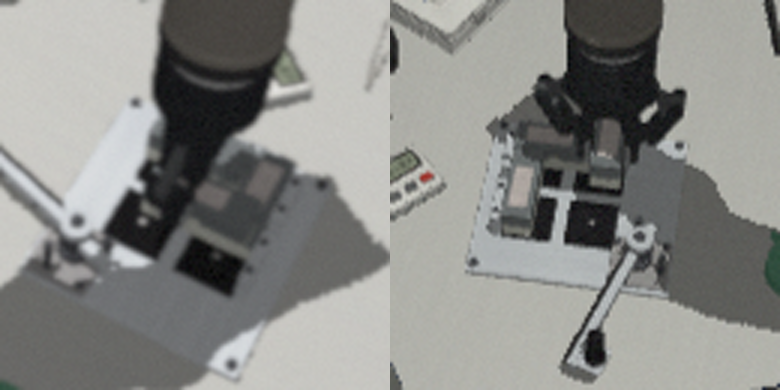

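The held case stands over the near place, clear of the laid cases in both views. Lowering slowly.

Request:
jog_arm(plan=[{"x": 0, "y": -0.003, "z": 0.08, "wx": 0, "wy": 0, "wz": 0.001}, {"x": 0, "y": -0.003, "z": 0.16, "wx": 0, "wy": 0, "wz": 0.001}, {"x": 0, "y": -0.003, "z": 0.2, "wx": 0, "wy": 0, "wz": 0.001}, {"x": 0, "y": -0.003, "z": 0.23, "wx": 0, "wy": 0, "wz": 0.001}, {"x": 0, "y": -0.003, "z": 0.25, "wx": 0, "wy": 0, "wz": 0.001}, {"x": 0, "y": -0.003, "z": 0.26, "wx": 0, "wy": 0, "wz": 0.001}, {"x": 0, "y": -0.003, "z": 0.265, "wx": 0, "wy": 0, "wz": 0.001}, {"x": 0, "y": -0.003, "z": 0.265, "wx": 0, "wy": 0, "wz": 0.001}])

```text
t: 8.03
eef_pos: [0.5637, -0.1446, 0.0297]
tool_rot: [0.0, 0.677, 0.736, 0.001]
contact_force: [0.2, -0.5, -1.0]
gripper_width: 0.341
```

Request:
jog_arm(plan=[{"x": 0, "y": 0, "z": 0.01, "wx": 0, "wy": 0, "wz": 0}, {"x": 0, "y": 0, "z": 0.015, "wx": 0, "wy": 0, "wz": 0}, {"x": 0, "y": 0, "z": 0.015, "wx": 0, "wy": 0, "wz": 0}, {"x": 0, "y": 0, "z": 0.015, "wx": 0, "wy": 0, "wz": 0}])

```text
t: 8.37
eef_pos: [0.5642, -0.1448, 0.0276]
tool_rot: [0.001, 0.677, 0.736, 0.002]
contact_force: [-1.1, 1.0, 6.0]
gripper_width: 0.35
```

Request:
jog_arm(plan=[{"x": 0, "y": 0, "z": 0, "wx": 0, "wy": 0, "wz": 0}, {"x": 0, "y": 0, "z": 0, "wx": 0, "wy": 0, "wz": 0}, {"x": 0, "y": 0, "z": 0, "wx": 0, "wy": 0, "wz": 0}, {"x": 0, "y": 0, "z": 0, "wx": 0, "wy": 0, "wz": 0}], hand=0.1)

```text
t: 8.7
eef_pos: [0.5642, -0.1449, 0.0276]
tool_rot: [0.001, 0.677, 0.736, 0.002]
contact_force: [0.0, -0.5, 0.2]
gripper_width: 0.554
```

Request:
jog_arm(plan=[{"x": 0, "y": 0, "z": -0.1, "wx": 0, "wy": 0, "wz": 0}, {"x": 0, "y": 0, "z": -0.3, "wx": 0, "wy": 0, "wz": 0}, {"x": 0, "y": 0, "z": -0.5, "wx": 0, "wy": 0, "wz": 0}, {"x": 0, "y": 0, "z": -0.7, "wx": 0, "wy": 0, "wz": 0}, {"x": 0, "y": 0, "z": -0.9, "wx": 0, "wy": 0, "wz": 0}, {"x": 0, "y": 0, "z": -0.9, "wx": 0, "wy": 0, "wz": 0}, {"x": 0, "y": 0, "z": -0.9, "wx": 0, "wy": 0, "wz": 0}])

```text
t: 9.28
eef_pos: [0.5652, -0.1456, 0.2102]
tool_rot: [0.003, 0.677, 0.736, 0.003]
contact_force: [-0.5, 0.6, -0.4]
gripper_width: 0.553
```

```bash
python3 - <<'E'
from nest import *
print(yaw()); im,cal=nest("wrist","w6",(290,90,420,260))
for n,p,dg in [("near",(-.043,-.012),94.8),("far",(.04,.018),94.8),("right",(.015,-.04),4.8)]:
    f=fitcase("wrist",im,*n2w(*p),dg,.016,cal,span=(.01,.01,5)); print(n,f,w2n(*f[:2]))
cv2.imwrite("pics/c6.png",im[100:400,150:550])
a=np.radians(19); B=np.array([.452,.312])+.013*np.array([np.cos(a),np.sin(a)]); print(B)
s=go((.53,0.02,.22),50); s=go((*B,.12),109,s); print(monitor.get_obs()["t"])
E
```

```text
4.820166226369223
pose [ 0.5652 -0.1456  0.2102] [ 0.5639 -0.145   0.2082]
[[304.0, 122.0], [352.0, 122.0], [352.0, 170.0], [304.0, 170.0]] [[0.5471, -0.0924], [0.593, -0.0886], [0.598, -0.135], [0.5503, -0.1389]] [ 0.5721 -0.1137]
[[366.0, 169.0], [368.0, 121.0], [386.0, 122.0], [385.0, 170.0]] [[0.612, -0.1328], [0.6083, -0.0867], [0.626, -0.0859], [0.6304, -0.1321]] [ 0.6192 -0.1094]
near [ 5.648000e-01 -1.513000e-01  9.378920e+01  3.191622e+02] [-0.04196607 -0.00500593]
far [ 6.436000e-01 -1.211000e-01  9.461070e+01  4.302311e+02] [0.03908464 0.01849434]
right [ 6.237000e-01 -1.811000e-01  5.282900e+00  2.734646e+02] [ 0.01423376 -0.03963004]
[0.46429174 0.31623239]
shift [ 0.8364 -0.0993 -0.0581] turn [ 1.600e-03  2.000e-04 -2.509e-01]
shift [1.2037 0.9235 0.5   ] turn [ 0.      0.     -0.3278]
9.3333
```

View pics/c6.png

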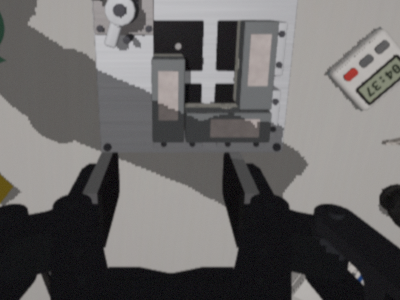

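The near case lies flat in its place at crop px (168,98), against the right case's row. On to the second spare case.

Request:
jog_arm(plan=[{"x": 0.2, "y": -0.05, "z": -0.05, "wx": 0, "wy": 0, "wz": -0.48}, {"x": 0.4, "y": -0.1, "z": -0.05, "wx": 0, "wy": 0, "wz": -0.48}, {"x": 0.6, "y": -0.15, "z": -0.05, "wx": 0, "wy": 0, "wz": -0.48}, {"x": 0.8, "y": -0.2, "z": -0.05, "wx": 0, "wy": 0, "wz": -0.48}, {"x": 1.0, "y": -0.25, "z": -0.05, "wx": 0, "wy": 0, "wz": -0.48}, {"x": 1.0, "y": -0.25, "z": -0.05, "wx": 0, "wy": 0, "wz": -0.48}, {"x": 1.0, "y": -0.25, "z": -0.05, "wx": 0, "wy": 0, "wz": -0.48}, {"x": 1.0, "y": -0.25, "z": -0.05, "wx": 0, "wy": 0, "wz": -0.48}, {"x": 1.0, "y": -0.25, "z": -0.05, "wx": 0, "wy": 0, "wz": -0.48}, {"x": 1.0, "y": -0.25, "z": -0.05, "wx": 0, "wy": 0, "wz": -0.48}, {"x": 1.0, "y": -0.25, "z": -0.05, "wx": 0, "wy": 0, "wz": -0.48}, {"x": 1.0, "y": -0.25, "z": -0.05, "wx": 0, "wy": 0, "wz": -0.48}], hand=1)

```text
t: 10.33
eef_pos: [0.4959, 0.05, 0.2164]
tool_rot: [0.001, -0.01, 1.0, 0.0]
contact_force: [-0.1, -0.2, 0.5]
gripper_width: 1.005
```

```bash
python3 - <<'E'
from h import *
print(pose()[0],yaw())
for cam in ["scene","side"]:
    i=save(cam,cam+"7")
    for n,p,dg in [("near",(-.043,-.009),94.8),("far",(.04,.018),94.8),("right",(.015,-.04),4.8)]:
        f=fitcase(cam,i,*n2w(*p),dg,.016,span=(.008,.009,3)); print(n,cam,f,w2n(*f[:2]))
s=go((.4643,.3162,.12),109)
E
```

```text
[0.49590905 0.0499812  0.21641097] 91.13087760066404
near scene [ 5.677000e-01 -1.587000e-01  8.358240e+01  4.150286e+02] [-0.03969545 -0.01262264]
far scene [ 6.438000e-01 -1.215000e-01  9.205230e+01  4.485798e+02] [0.03925047 0.01807901]
right scene [ 6.234000e-01 -1.804000e-01  3.809500e+00  3.889614e+02] [ 0.01399339 -0.03890739]
near side [ 5.698000e-01 -1.604000e-01  9.603400e+01  2.969616e+02] [-0.03774507 -0.0144924 ]
far side [ 6.478000e-01 -1.311000e-01  9.236480e+01  4.248805e+02] [0.04243313 0.00817797]
right side [ 6.269000e-01 -1.815000e-01  3.887400e+00  4.546184e+02] [ 0.01738907 -0.04029641]
shift [0.14   1.3334 0.4842] turn [ 0.0002  0.0005 -0.1009]
```

Request:
jog_arm(plan=[{"x": 0.03, "y": 0.2, "z": 0, "wx": 0, "wy": 0, "wz": -0.1}, {"x": 0.06, "y": 0.4, "z": 0, "wx": 0, "wy": 0, "wz": -0.1}, {"x": 0.09, "y": 0.6, "z": 0.05, "wx": 0, "wy": 0, "wz": -0.1}, {"x": 0.12, "y": 0.8, "z": 0.1, "wx": 0, "wy": 0, "wz": -0.1}, {"x": 0.14, "y": 1.0, "z": 0.2, "wx": 0, "wy": 0, "wz": -0.1}, {"x": 0.14, "y": 1.0, "z": 0.2, "wx": 0, "wy": 0, "wz": -0.1}])

```text
t: 10.93
eef_pos: [0.461, 0.2568, 0.1732]
tool_rot: [-0.002, -0.167, 0.986, 0.001]
contact_force: [-0.5, 0.8, 0.6]
gripper_width: 0.999
```

```bash
python3 - <<'E'
from h import *
print(pose()[0],yaw())
s=go((.4643,.3142,.11),109)
E
```

```text
[0.46099792 0.25681675 0.17317619] 109.17801918128475
shift [-0.1108  0.2648  0.3162] turn [ 0.0008 -0.001   0.001 ]
```

Request:
jog_arm(plan=[{"x": -0.11, "y": 0.2, "z": 0.1, "wx": 0, "wy": 0, "wz": 0}, {"x": -0.11, "y": 0.26, "z": 0.25, "wx": 0, "wy": 0, "wz": 0}, {"x": -0.11, "y": 0.26, "z": 0.32, "wx": 0, "wy": 0, "wz": 0}, {"x": -0.11, "y": 0.26, "z": 0.32, "wx": 0, "wy": 0, "wz": 0}, {"x": -0.11, "y": 0.26, "z": 0.32, "wx": 0, "wy": 0, "wz": 0}, {"x": -0.11, "y": 0.26, "z": 0.32, "wx": 0, "wy": 0, "wz": 0}])

```text
t: 11.43
eef_pos: [0.4652, 0.312, 0.1098]
tool_rot: [-0.002, -0.165, 0.986, 0.001]
contact_force: [-0.2, -0.6, 0.6]
gripper_width: 1.0
```

```bash
python3 - <<'E'
from h import *
cal=cams.get_calibration("wrist"); print(pose()[0],yaw()); im=save("wrist","w8")[:,:,::-1]; print(pose()[0])
f=fitcase("wrist",im,.452,.313,19,0,cal,span=(.01,.01,5)); print(f)
a=np.radians(f[2]); s=go((f[0]+.013*np.cos(a),f[1]+.013*np.sin(a),.010),f[2]+90)
E
```

```text
[0.4651811  0.31201079 0.10976637] 108.98371211618202
[0.46557141 0.31219811 0.11031729]
[  0.4519   0.3129  17.9459 288.9614]
shift [-0.0023  0.0232  0.5016] turn [ 0.0007 -0.0005  0.0058]
```

View pics/w8.png

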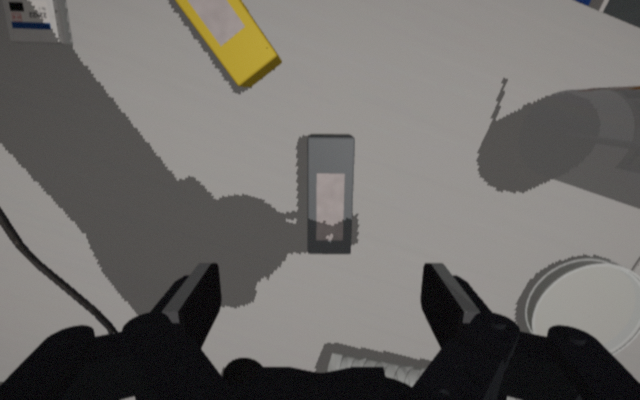

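The case is square between the fingers at px (330,195); the dish (590,300) and the tube (375,365) are near, so I narrow the jaws before descending.

Request:
jog_arm(plan=[{"x": 0, "y": 0.023, "z": 0.05, "wx": 0, "wy": 0, "wz": 0.005}, {"x": 0, "y": 0.023, "z": 0.1, "wx": 0, "wy": 0, "wz": 0.005}, {"x": 0, "y": 0.023, "z": 0.2, "wx": 0, "wy": 0, "wz": 0.005}, {"x": 0, "y": 0.023, "z": 0.32, "wx": 0, "wy": 0, "wz": 0.005}, {"x": 0, "y": 0.023, "z": 0.43, "wx": 0, "wy": 0, "wz": 0.005}, {"x": 0, "y": 0.023, "z": 0.49, "wx": 0, "wy": 0, "wz": 0.005}, {"x": 0, "y": 0.023, "z": 0.5, "wx": 0, "wy": 0, "wz": 0.005}, {"x": 0, "y": 0.023, "z": 0.5, "wx": 0, "wy": 0, "wz": 0.005}], hand=0.3)

```text
t: 12.15
eef_pos: [0.4635, 0.3163, 0.0098]
tool_rot: [-0.002, -0.157, 0.988, 0.001]
contact_force: [0.2, -0.0, 1.5]
gripper_width: 0.649
```

Request:
jog_arm(plan=[{"x": 0, "y": 0, "z": 0, "wx": 0, "wy": 0, "wz": 0}, {"x": 0, "y": 0, "z": 0, "wx": 0, "wy": 0, "wz": 0}, {"x": 0, "y": 0, "z": 0, "wx": 0, "wy": 0, "wz": 0}, {"x": 0, "y": 0, "z": 0, "wx": 0, "wy": 0, "wz": 0}, {"x": 0, "y": 0, "z": 0, "wx": 0, "wy": 0, "wz": 0}, {"x": 0, "y": 0, "z": 0, "wx": 0, "wy": 0, "wz": 0}, {"x": 0, "y": 0, "z": 0, "wx": 0, "wy": 0, "wz": 0}], hand=-1, grip_force=40)

```text
t: 12.73
eef_pos: [0.4645, 0.317, 0.0111]
tool_rot: [-0.001, -0.157, 0.988, 0.001]
contact_force: [-0.3, -0.8, 7.4]
gripper_width: 0.343
```

Request:
jog_arm(plan=[{"x": 0, "y": 0, "z": -0.2, "wx": 0, "wy": 0, "wz": 0}, {"x": 0, "y": 0, "z": -0.4, "wx": 0, "wy": 0, "wz": 0}, {"x": 0, "y": 0, "z": -0.6, "wx": 0, "wy": 0, "wz": 0}, {"x": 0, "y": 0, "z": -0.8, "wx": 0, "wy": 0, "wz": 0}, {"x": 0, "y": 0, "z": -0.95, "wx": 0, "wy": 0, "wz": 0}, {"x": 0, "y": 0, "z": -0.95, "wx": 0, "wy": 0, "wz": 0}])

```text
t: 13.23
eef_pos: [0.4679, 0.3187, 0.2082]
tool_rot: [0.004, -0.157, 0.988, 0.005]
contact_force: [0.5, 0.5, -1.3]
gripper_width: 0.344
```

```bash
python3 - <<'E'
from h import *
print(pose()[0],yaw(),monitor.get_obs()["t"])
v=n2w(-.0015,.055); print(v); s=go((.50,.13,.2),103); s=go((*v,.2),94.8,s)
E
```

```text
[0.46792411 0.31869728 0.20824291] 108.03195538886928 13.2333
[ 0.60010298 -0.08811841]
shift [ 0.1399 -0.9471  0.0326] turn [0.0025 0.0032 0.0279]
shift [-0.2424 -1.1752  0.    ] turn [0.     0.     0.0456]
```

Request:
jog_arm(plan=[{"x": 0.04, "y": -0.2, "z": 0.02, "wx": 0.002, "wy": 0.003, "wz": 0.03}, {"x": 0.08, "y": -0.4, "z": 0.03, "wx": 0.002, "wy": 0.003, "wz": 0.03}, {"x": 0.12, "y": -0.6, "z": 0.03, "wx": 0.002, "wy": 0.003, "wz": 0.03}, {"x": 0.14, "y": -0.8, "z": 0.03, "wx": 0.002, "wy": 0.003, "wz": 0.03}, {"x": 0.14, "y": -0.97, "z": 0.03, "wx": 0.002, "wy": 0.003, "wz": 0.03}, {"x": 0.14, "y": -0.97, "z": 0.03, "wx": 0.002, "wy": 0.003, "wz": 0.03}])

```text
t: 13.73
eef_pos: [0.5026, 0.1171, 0.2005]
tool_rot: [0.0, -0.105, 0.995, -0.001]
contact_force: [0.6, -1.2, -0.3]
gripper_width: 0.342
```

Request:
jog_arm(plan=[{"x": 0.0, "y": -0.2, "z": 0, "wx": 0, "wy": 0, "wz": 0.045}, {"x": 0.0, "y": -0.4, "z": 0, "wx": 0, "wy": 0, "wz": 0.045}, {"x": 0.0, "y": -0.6, "z": 0, "wx": 0, "wy": 0, "wz": 0.045}, {"x": -0.05, "y": -0.8, "z": 0, "wx": 0, "wy": 0, "wz": 0.045}, {"x": -0.12, "y": -0.95, "z": 0, "wx": 0, "wy": 0, "wz": 0.045}, {"x": -0.2, "y": -1.0, "z": 0, "wx": 0, "wy": 0, "wz": 0.045}, {"x": -0.2, "y": -1.0, "z": 0, "wx": 0, "wy": 0, "wz": 0.045}])

```text
t: 14.32
eef_pos: [0.5858, -0.0735, 0.2007]
tool_rot: [0.001, -0.032, 0.999, -0.002]
contact_force: [-0.0, 0.7, -0.9]
gripper_width: 0.344
```

```bash
python3 - <<'E'
from h import *
print(pose()[0],yaw(),monitor.get_obs()["t"])
s=go((*n2w(-.0038,.055),.14),94.8)
E
```

```text
[ 0.58583281 -0.07354911  0.20074243] 93.65507572510766 14.3167
shift [-0.0542 -0.0764  0.3042] turn [-0.0012  0.0009 -0.0064]
```

Request:
jog_arm(plan=[{"x": -0.03, "y": -0.05, "z": 0.1, "wx": -0.001, "wy": 0.001, "wz": -0.006}, {"x": -0.05, "y": -0.076, "z": 0.2, "wx": -0.001, "wy": 0.001, "wz": -0.006}, {"x": -0.05, "y": -0.076, "z": 0.3, "wx": -0.001, "wy": 0.001, "wz": -0.006}, {"x": -0.05, "y": -0.076, "z": 0.3, "wx": -0.001, "wy": 0.001, "wz": -0.006}, {"x": -0.05, "y": -0.076, "z": 0.3, "wx": -0.001, "wy": 0.001, "wz": -0.006}, {"x": -0.05, "y": -0.076, "z": 0.3, "wx": -0.001, "wy": 0.001, "wz": -0.006}])

```text
t: 14.82
eef_pos: [0.5972, -0.0875, 0.1416]
tool_rot: [0.0, -0.042, 0.999, -0.0]
contact_force: [-0.2, 0.4, -0.8]
gripper_width: 0.34
```

```bash
python3 - <<'E'
from h import *
P,_=pose(); cal=cams.get_calibration("wrist"); print(P,yaw()); im=save("wrist","w9")[:,:,::-1]
for n,p,dg,z,s in [("held",w2n(*P[:2])+[-.0132,0],4.8,P[2]-.011,(.006,.006,3)),("near",(-.04,-.013),94.8,.016,(.006,.008,3)),("far",(.04,.018),94.8,.016,(.006,.008,3))]:
    f=fitcase("wrist",im,*n2w(*p),dg,z,cal,span=s); print(n,f,w2n(*f[:2]))
s=go((*n2w(-.0048,.046),.06),94.8)
E
```

```text
[ 0.59715961 -0.08751635  0.14162596] 94.78341002731477
held [ 5.913000e-01 -8.920000e-02  4.330300e+00  3.156916e+02] [-0.01036261  0.05465882]
near [ 5.652000e-01 -1.615000e-01  9.382390e+01  2.323879e+02] [-0.04242098 -0.01520362]
far [ 6.446000e-01 -1.308000e-01  9.355540e+01  1.550134e+02] [0.03926946 0.00874469]
shift [ 0.0045 -0.0481  0.4105] turn [-0.0001  0.0004 -0.0001]
```

View pics/w9.png

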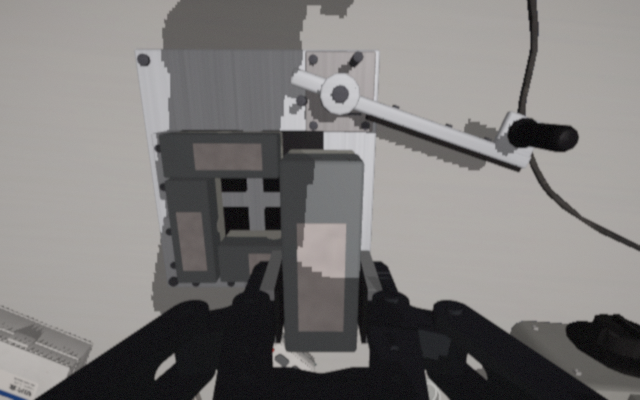

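```bash
python3 - <<'E'
from h import *
print(pose()[0])
for u,v in [(282,163),(363,162),(285,350),(357,350)]: print(w2n(*ray("wrist",(u,v),.1666)[:2]).round(4))
print("bottom near end",w2n(*ray("wrist",(322,152),.1306)[:2]).round(4))
E
```

```text
[ 0.59754983 -0.08768153  0.14210517]
[-0.0564  0.0413]
[-0.0566  0.0694]
[0.0214 0.0399]
[0.0214 0.0696]
bottom near end [-0.0551  0.0553]
```

The corner check puts the held case at nest x -17.5, as expected, and the near case's end is clear. Lowering.

Request:
jog_arm(plan=[{"x": 0.005, "y": -0.03, "z": 0.1, "wx": 0, "wy": 0, "wz": 0}, {"x": 0.005, "y": -0.048, "z": 0.25, "wx": 0, "wy": 0, "wz": 0}, {"x": 0.005, "y": -0.048, "z": 0.38, "wx": 0, "wy": 0, "wz": 0}, {"x": 0.005, "y": -0.048, "z": 0.41, "wx": 0, "wy": 0, "wz": 0}, {"x": 0.005, "y": -0.048, "z": 0.41, "wx": 0, "wy": 0, "wz": 0}])

```text
t: 15.28
eef_pos: [0.5967, -0.0967, 0.0594]
tool_rot: [-0.0, -0.042, 0.999, 0.0]
contact_force: [-0.1, -0.6, -0.7]
gripper_width: 0.343
```

```bash
python3 - <<'E'
from h import *
P,_=pose(); print(P,w2n(*P[:2]),yaw()); s=go((*n2w(-.0048,.046),.029),94.8)
E
```

```text
[ 0.59666266 -0.09672081  0.05944811] [-0.00564809  0.04671565] 94.81247947269135
shift [-0.0044 -0.0036  0.1522] turn [ 0.0001 -0.0003  0.0001]
```

Request:
jog_arm(plan=[{"x": 0, "y": -0.003, "z": 0.05, "wx": 0, "wy": 0, "wz": 0}, {"x": 0, "y": -0.003, "z": 0.1, "wx": 0, "wy": 0, "wz": 0}, {"x": 0, "y": -0.003, "z": 0.13, "wx": 0, "wy": 0, "wz": 0}, {"x": 0, "y": -0.003, "z": 0.145, "wx": 0, "wy": 0, "wz": 0}, {"x": 0, "y": -0.003, "z": 0.15, "wx": 0, "wy": 0, "wz": 0}, {"x": 0, "y": -0.003, "z": 0.15, "wx": 0, "wy": 0, "wz": 0}, {"x": 0, "y": -0.003, "z": 0.158, "wx": 0, "wy": 0, "wz": 0}, {"x": 0, "y": -0.003, "z": 0.158, "wx": 0, "wy": 0, "wz": 0}])

```text
t: 15.95
eef_pos: [0.5969, -0.0974, 0.028]
tool_rot: [-0.0, -0.042, 0.999, 0.0]
contact_force: [-0.4, 0.4, -1.0]
gripper_width: 0.347
```

Request:
jog_arm(plan=[{"x": 0, "y": 0, "z": 0.005, "wx": 0, "wy": 0, "wz": 0}, {"x": 0, "y": 0, "z": 0.01, "wx": 0, "wy": 0, "wz": 0}, {"x": 0, "y": 0, "z": 0.01, "wx": 0, "wy": 0, "wz": 0}])

```text
t: 16.2
eef_pos: [0.5972, -0.0974, 0.0271]
tool_rot: [0.0, -0.042, 0.999, 0.0]
contact_force: [-3.5, -0.0, 7.3]
gripper_width: 0.344
```

Request:
jog_arm(plan=[{"x": 0, "y": 0, "z": 0, "wx": 0, "wy": 0, "wz": 0}, {"x": 0, "y": 0, "z": 0, "wx": 0, "wy": 0, "wz": 0}, {"x": 0, "y": 0, "z": 0, "wx": 0, "wy": 0, "wz": 0}, {"x": 0, "y": 0, "z": 0, "wx": 0, "wy": 0, "wz": 0}], hand=0.0)

```text
t: 16.53
eef_pos: [0.5973, -0.0974, 0.0271]
tool_rot: [0.0, -0.042, 0.999, 0.0]
contact_force: [-0.6, 0.5, -0.6]
gripper_width: 0.499
```

Request:
jog_arm(plan=[{"x": 0, "y": 0, "z": -0.1, "wx": 0, "wy": 0, "wz": 0}, {"x": 0, "y": 0, "z": -0.3, "wx": 0, "wy": 0, "wz": 0}, {"x": 0, "y": 0, "z": -0.5, "wx": 0, "wy": 0, "wz": 0}, {"x": 0, "y": 0, "z": -0.7, "wx": 0, "wy": 0, "wz": 0}, {"x": 0, "y": 0, "z": -0.9, "wx": 0, "wy": 0, "wz": 0}, {"x": 0, "y": 0, "z": -0.9, "wx": 0, "wy": 0, "wz": 0}, {"x": 0, "y": 0, "z": -0.9, "wx": 0, "wy": 0, "wz": 0}])

```text
t: 17.12
eef_pos: [0.5989, -0.0978, 0.2099]
tool_rot: [0.003, -0.042, 0.999, 0.0]
contact_force: [-0.4, 0.5, -1.0]
gripper_width: 0.498
```

```bash
python3 - <<'E'
from h import *
P,_=pose(); cal=cams.get_calibration("wrist"); print(P,yaw()); im=save("wrist","w10")[:,:,::-1]
for n,p,dg in [("left",(-.018,.046),4.8),("near",(-.042,-.013),94.8),("far",(.04,.018),94.8),("right",(.015,-.04),4.8)]:
    f=fitcase("wrist",im,*n2w(*p),dg,.016,cal,span=(.007,.008,4)); print(n,f,w2n(*f[:2]))
for n in ["swing_knob","pivot_axis"]:
  for d in finder.place_of("wrist",n)[:2]: print(n,d,w2n(*ray("wrist",d["location"],.0455 if n[0]=="s" else .0385)[:2]))
E
```

```text
[ 0.59890373 -0.09779888  0.20986545] 94.79596493908716
left [ 5.833000e-01 -9.970000e-02  4.331000e+00  4.947411e+02] [-0.01921317  0.04486506]
near [ 5.651000e-01 -1.563000e-01  9.368720e+01  2.862723e+02] [-0.04208551 -0.01001349]
far [ 6.43000e-01 -1.21800e-01  9.54089e+01  3.15497e+02] [0.03842817 0.01784701]
right [ 6.240000e-01 -1.813000e-01  4.752100e+00  1.921646e+02] [ 0.01451598 -0.03985444]
swing_knob {'location': [489.2, 124.7], 'confidence': 0.83} [-0.05989271  0.19130755]
pivot_axis {'location': [346.6, 91.7], 'confidence': 0.89} [-0.08803217  0.06783626]
```

View pics/w10.png

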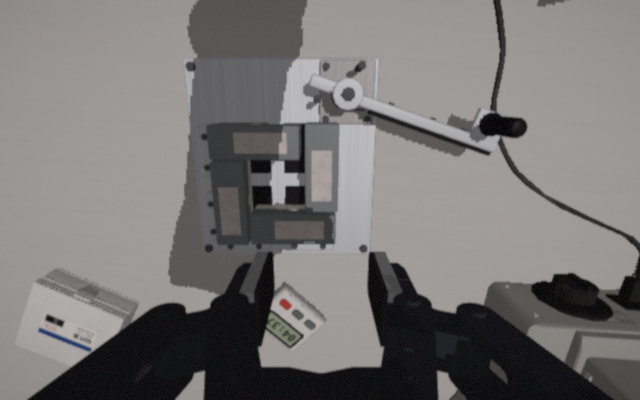

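The pinwheel is complete (left case at (322,168), near at (257,142)), and the squaring arm is still at rest with its knob at (490,125). I check the knob and the microscope clearance next.

```bash
python3 - <<'E'
from h import *
for z in (0,.06): print("scope corner",[w2n(*ray("wrist",p,z)[:2]).round(3) for p in [(490,285),(560,285),(640,290)]])
for z in (0,.06): print("scope in scene",[w2n(*ray("scene",p,z)[:2]).round(3) for p in [(299,159),(320,169),(344,150)]])
k=[d["location"] for d in finder.place_of("wrist","swing_knob")][:1]
for cam in ("scene","side"): 
    save(cam,cam+"10"); print(cam,[(d["confidence"],w2n(*ray(cam,d["location"],.0455)[:2]).round(4)) for d in finder.place_of(cam,"swing_knob")[:2]])
print("top from wrist", w2n(*ray("wrist",(518,127),.0925)[:2]))
s=go((*n2w(-.058,.192),.15),94.8)
E
```

```text
scope corner [array([0.121, 0.239]), array([0.121, 0.319]), array([0.127, 0.412])]
scope corner [array([0.086, 0.205]), array([0.087, 0.272]), array([0.092, 0.349])]
scope in scene [array([0.135, 0.326]), array([0.131, 0.256]), array([0.23 , 0.232])]
scope in scene [array([0.086, 0.294]), array([0.083, 0.229]), array([0.175, 0.208])]
scene [(0.52, array([-0.0508,  0.0404])), (0.41, array([-0.0582,  0.194 ]))]
side [(0.56, array([-0.0563,  0.2003]))]
top from wrist [-0.06102621  0.18950863]
shift [0.2612 0.73   0.2806] turn [ 0.0002 -0.0005 -0.    ]
```

Request:
jog_arm(plan=[{"x": 0.1, "y": 0.2, "z": 0, "wx": 0, "wy": 0, "wz": 0}, {"x": 0.2, "y": 0.4, "z": 0, "wx": 0, "wy": 0, "wz": 0}, {"x": 0.26, "y": 0.6, "z": 0.1, "wx": 0, "wy": 0, "wz": 0}, {"x": 0.26, "y": 0.73, "z": 0.2, "wx": 0, "wy": 0, "wz": 0}, {"x": 0.26, "y": 0.73, "z": 0.28, "wx": 0, "wy": 0, "wz": 0}, {"x": 0.26, "y": 0.73, "z": 0.28, "wx": 0, "wy": 0, "wz": 0}, {"x": 0.26, "y": 0.73, "z": 0.28, "wx": 0, "wy": 0, "wz": 0}])

```text
t: 18.1
eef_pos: [0.532, 0.0433, 0.1496]
tool_rot: [-0.002, -0.042, 0.999, -0.0]
contact_force: [-0.4, -0.6, 0.5]
gripper_width: 0.498
```

```bash
python3 - <<'E'
from h import *
P,_=pose(); print(P,w2n(*P[:2])); im=save("wrist","w11")
print([(d["confidence"],d["location"],w2n(*ray("wrist",d["location"],.0455)[:2]).round(4)) for d in finder.place_of("wrist","swing_knob")[:2]], [d["bbox"] for d in finder.find_in("wrist","swing_knob")[:2]])
s=go((*n2w(-.058,.192),.056),94.8)
cv2.imwrite("pics/c11.png",im[:,:,::-1])
E
```

```text
[0.53203571 0.04325013 0.14957318] [-0.05833591  0.19160353]
[] [[310.4, 194.1, 29.6, 40.8]]
shift [0.0063 0.0084 0.476 ] turn [ 0.      0.0001 -0.0009]
```

View pics/c11.png

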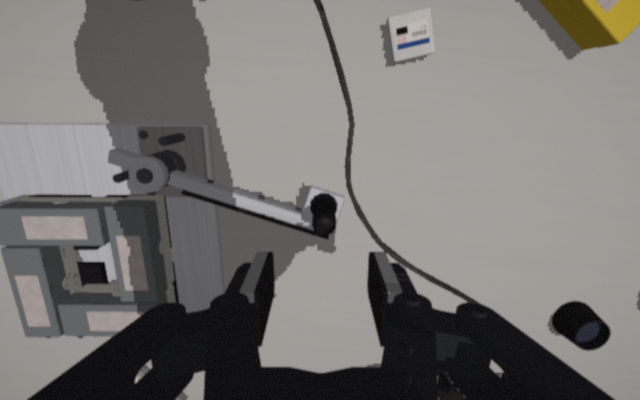

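The knob stands at (323,205) with its top at (324,222), centred between the jaws; a quick position check follows.

```bash
python3 - <<'E'
from h import *
for p,z in [((324,222),.0925),((323,203),.0515)]: print(w2n(*ray("wrist",p,z)[:2]))
for p in [(-.058,.192)]: print(proj("wrist",(*n2w(*p),.0925)),proj("wrist",(*n2w(*p),.0515)))
E
```

```text
[-0.05789784  0.19138392]
[-0.05825048  0.19103374]
[324.98770298 221.84138323] [324.30913728 203.32010966]
```

Request:
jog_arm(plan=[{"x": 0.004, "y": 0.005, "z": 0.15, "wx": 0, "wy": 0, "wz": 0}, {"x": 0.004, "y": 0.005, "z": 0.3, "wx": 0, "wy": 0, "wz": 0}, {"x": 0.004, "y": 0.005, "z": 0.42, "wx": 0, "wy": 0, "wz": 0}, {"x": 0.004, "y": 0.005, "z": 0.47, "wx": 0, "wy": 0, "wz": 0}, {"x": 0.004, "y": 0.005, "z": 0.47, "wx": 0, "wy": 0, "wz": 0}, {"x": 0.004, "y": 0.005, "z": 0.47, "wx": 0, "wy": 0, "wz": 0}])

```text
t: 18.75
eef_pos: [0.5337, 0.0423, 0.058]
tool_rot: [0.001, -0.04, 0.999, -0.0]
contact_force: [0.2, 0.4, 0.2]
gripper_width: 0.497
```

Request:
jog_arm(plan=[{"x": 0, "y": 0, "z": 0, "wx": 0, "wy": 0, "wz": 0}, {"x": 0, "y": 0, "z": 0, "wx": 0, "wy": 0, "wz": 0}, {"x": 0, "y": 0, "z": 0, "wx": 0, "wy": 0, "wz": 0}, {"x": 0, "y": 0, "z": 0, "wx": 0, "wy": 0, "wz": 0}, {"x": 0, "y": 0, "z": 0, "wx": 0, "wy": 0, "wz": 0}, {"x": 0, "y": 0, "z": 0, "wx": 0, "wy": 0, "wz": 0}, {"x": 0, "y": 0, "z": 0, "wx": 0, "wy": 0, "wz": 0}], hand=-1, grip_force=40)

```text
t: 19.33
eef_pos: [0.5351, 0.0453, 0.0601]
tool_rot: [0.002, -0.041, 0.999, 0.002]
contact_force: [-1.3, 5.4, 7.4]
gripper_width: 0.174
```

```bash
python3 - <<'E'
from h import *
P,R=pose(); print(P,w2n(*P[:2]),monitor.get_obs()["contact_force"])
pv=n2w(-.082,.066); d=P[:2]-pv; print("radius",np.linalg.norm(d)); r=.128; a0=np.arctan2(d[1],d[0]); print(np.degrees(a0)-NY)
for k in np.linspace(0,1.25,11)[1:]:
    t=pv+r*np.array([np.cos(a0-k),np.sin(a0-k)]); print(round(k,3),(R.inv().apply([*(t-P[:2]),0])/.2).round(3)[:2])
E
```

```text
[0.53512098 0.04527998 0.0601478 ] [-0.05509161  0.1933681 ] [-1.33919751  5.42778607  7.37783334]
radius 0.13017946945468703
78.07083368853675
0.125 [-0.075 -0.032]
0.25 [-0.149 -0.063]
0.375 [-0.218 -0.102]
0.5 [-0.282 -0.15 ]
0.625 [-0.34  -0.206]
0.75 [-0.39  -0.268]
0.875 [-0.432 -0.336]
1.0 [-0.465 -0.409]
1.125 [-0.488 -0.485]
1.25 [-0.503 -0.564]
```

Request:
jog_arm(plan=[{"x": -0.038, "y": -0.015, "z": 0, "wx": 0, "wy": 0, "wz": 0}, {"x": -0.075, "y": -0.032, "z": 0, "wx": 0, "wy": 0, "wz": 0}, {"x": -0.112, "y": -0.047, "z": 0, "wx": 0, "wy": 0, "wz": 0}, {"x": -0.149, "y": -0.063, "z": 0, "wx": 0, "wy": 0, "wz": 0}, {"x": -0.184, "y": -0.082, "z": 0, "wx": 0, "wy": 0, "wz": 0}, {"x": -0.218, "y": -0.102, "z": 0, "wx": 0, "wy": 0, "wz": 0}, {"x": -0.25, "y": -0.125, "z": 0, "wx": 0, "wy": 0, "wz": 0}, {"x": -0.282, "y": -0.15, "z": 0, "wx": 0, "wy": 0, "wz": 0}, {"x": -0.312, "y": -0.177, "z": 0, "wx": 0, "wy": 0, "wz": 0}, {"x": -0.34, "y": -0.206, "z": 0, "wx": 0, "wy": 0, "wz": 0}])

```text
t: 20.17
eef_pos: [0.6065, 0.0129, 0.0605]
tool_rot: [0.002, -0.042, 0.999, 0.003]
contact_force: [-0.7, 8.1, -4.8]
gripper_width: 0.17
```

```bash
cat > arc.py <<'E'
from h import *
P,R=pose(); o=monitor.get_obs(); print(P,w2n(*P[:2]),o["contact_force"],o["gripper_width"])
pv=n2w(-.082,.066); d=P[:2]-pv; print("radius",np.linalg.norm(d)); r=.128; a0=np.arctan2(d[1],d[0]); A=np.degrees(a0)-NY; K=np.radians(A-7.1); print(A,K)
for k in np.linspace(0,K,11)[1:]:
    t=pv+r*np.array([np.cos(a0-k),np.sin(a0-k)]); print(round(k,3),(R.inv().apply([*(t-P[:2]),0])/.2).round(3)[:2])
E
python3 arc.py
```

```text
[0.60652375 0.01287165 0.06045442] [0.01334888 0.15509859] [-0.74445715  8.14635931 -4.818475  ] 0.1698742715029674
radius 0.13049892044257344
43.059187068870735 0.6276062106923632
0.063 [-0.017 -0.039]
0.126 [-0.042 -0.071]
0.188 [-0.064 -0.104]
0.251 [-0.085 -0.138]
0.314 [-0.103 -0.174]
0.377 [-0.119 -0.211]
0.439 [-0.132 -0.249]
0.502 [-0.143 -0.288]
0.565 [-0.152 -0.327]
0.628 [-0.158 -0.366]
```

Request:
jog_arm(plan=[{"x": -0.025, "y": -0.032, "z": 0, "wx": 0, "wy": 0, "wz": 0}, {"x": -0.045, "y": -0.068, "z": 0, "wx": 0, "wy": 0, "wz": 0}, {"x": -0.066, "y": -0.102, "z": 0, "wx": 0, "wy": 0, "wz": 0}, {"x": -0.087, "y": -0.137, "z": 0, "wx": 0, "wy": 0, "wz": 0}, {"x": -0.105, "y": -0.173, "z": 0, "wx": 0, "wy": 0, "wz": 0}, {"x": -0.121, "y": -0.21, "z": 0, "wx": 0, "wy": 0, "wz": 0}, {"x": -0.134, "y": -0.248, "z": 0, "wx": 0, "wy": 0, "wz": 0}, {"x": -0.145, "y": -0.287, "z": 0, "wx": 0, "wy": 0, "wz": 0}, {"x": -0.154, "y": -0.326, "z": 0, "wx": 0, "wy": 0, "wz": 0}, {"x": -0.16, "y": -0.36, "z": 0, "wx": 0, "wy": 0, "wz": 0}, {"x": -0.162, "y": -0.38, "z": 0, "wx": 0, "wy": 0, "wz": 0}, {"x": -0.162, "y": -0.38, "z": 0, "wx": 0, "wy": 0, "wz": 0}])

```text
t: 21.17
eef_pos: [0.6458, -0.0558, 0.0604]
tool_rot: [0.002, -0.043, 0.999, 0.006]
contact_force: [-1.7, 8.4, -2.4]
gripper_width: 0.18
```

```bash
python3 arc.py|head -4
```

```text
[ 0.64580412 -0.05577393  0.06040259] [0.04674738 0.08340687] [-1.69500802  8.38661947 -2.36200141] 0.17975590597854438
radius 0.12991877271703145
7.699801389523867 0.010468509105228514
0.001 [ 0.009 -0.002]
```

Request:
jog_arm(plan=[{"x": 0, "y": -0.015, "z": 0, "wx": 0, "wy": 0, "wz": 0}, {"x": 0, "y": -0.03, "z": 0, "wx": 0, "wy": 0, "wz": 0}, {"x": 0, "y": -0.03, "z": 0, "wx": 0, "wy": 0, "wz": 0}, {"x": 0, "y": -0.03, "z": 0, "wx": 0, "wy": 0, "wz": 0}])

```text
t: 21.5
eef_pos: [0.6459, -0.056, 0.0604]
tool_rot: [0.001, -0.045, 0.999, 0.009]
contact_force: [-2.8, 11.7, -1.1]
gripper_width: 0.174
```

```bash
python3 arc.py|head -4; python3 - <<'E'
from h import *
a=save("scene","sc12"); b=save("side","sd12"); w=save("wrist","w12"); 
for cam,i in (("scene",a),("side",b),("wrist",w)):
  for n,p,dg in [("left",(-.018,.04),4.8),("near",(-.042,-.015),94.8),("far",(.04,.015),94.8),("right",(.015,-.04),4.8)]:
    f=fitcase(cam,i,*n2w(*p),dg,.016,span=(.006,.006,4)); print(cam,n,f,w2n(*f[:2]))
z=np.hstack([cv2.resize(a[170:300,320:450],None,fx=3,fy=3,interpolation=2),cv2.resize(b[90:220,260:390],None,fx=3,fy=3,interpolation=2)])
z=np.vstack([z[:200+190],cv2.resize(w[0:400],(336,210))[:, :].copy() if 0 else np.zeros((0,780,3),np.uint8)])
cv2.imwrite("pics/c12.png",z[:,:,::-1])
E
```

```text
[ 0.64589253 -0.05601772  0.06035619] [0.04681508 0.08315653] [-2.79250088 11.6811596  -1.06313747] 0.17402455961680413
radius 0.12995257189410087
7.586422315068176 0.008489670953112899
0.001 [ 0.01  -0.002]
scene left [ 5.928000e-01 -9.530000e-02  1.820100e+00  3.862625e+02] [-0.00937831  0.04845469]
scene near [ 5.69200e-01 -1.67100e-01  8.24204e+01  3.08960e+02] [-0.03890361 -0.0211187 ]
scene far [ 6.447000e-01 -1.296000e-01  8.988000e+01  2.821242e+02] [0.03946952 0.00993211]
scene right [ 6.132000e-01 -1.865000e-01  1.474000e+00  4.420715e+02] [ 0.00331873 -0.04413248]
side left [ 5.861000e-01 -1.138000e-01  6.119100e+00  3.197561e+02] [-0.01760285  0.03058022]
side near [ 5.662000e-01 -1.601000e-01  9.637180e+01  3.468764e+02] [-0.04130734 -0.01389221]
side far [ 6.308000e-01 -1.356000e-01  8.581330e+01  4.043181e+02] [0.0251162  0.00511627]
side right [ 6.218000e-01 -1.839000e-01 -1.104500e+00  3.276487e+02] [ 0.01210613 -0.04226123]
wrist left [ 5.838000e-01 -1.018000e-01  3.865100e+00  2.926341e+02] [-0.01889065  0.04273059]
wrist near [ 5.695000e-01 -2.043000e-01  9.468370e+01  3.000253e+02] [-0.04171748 -0.05821333]
wrist far [ 6.431000e-01 -1.219000e-01  9.533380e+01  2.107815e+02] [0.03851945 0.01773899]
wrist right [ 6.240000e-01 -1.804000e-01  4.698900e+00  2.411402e+02] [ 0.01459129 -0.0389576 ]
```

```bash
python3 - <<'E'
from h import *
w=save("wrist","w13"); P,_=pose(); o=monitor.get_obs(); print(o["t"],P,w2n(*P[:2]),o["contact_force"],o["gripper_width"])
for n,p,dg in [("near",(-.042,-.0145),94.8),("left",(-.018,.041),4.8),("far",(.039,.016),94.8)]:
    f=fitcase("wrist",w,*n2w(*p),dg,.016,span=(.003,.004,2)); print(n,f,w2n(*f[:2]))
E
```

```text
21.7 [ 0.64592029 -0.05598363  0.06037559] [0.04684559 0.08318818] [-3.41568388 11.41191894 -2.48109745] 0.17161072909161162
near [ 5.657000e-01 -1.581000e-01  9.451460e+01  2.528964e+02] [-0.04163823 -0.01185739]
left [ 5.838000e-01 -1.018000e-01  3.865400e+00  2.922119e+02] [-0.01889065  0.04273059]
far [ 6.431000e-01 -1.218000e-01  9.533440e+01  2.117043e+02] [0.03852782 0.01783864]
```

```bash
python3 - <<'E'
from h import *
print(bot.hand_in()); o=monitor.get_obs(); print(o["t"],o["eef_pos"],o["contact_force"])
E
```

```text
the job is handed in; nothing more can be done
None
the job is handed in; nothing more can be done
```

I laid both grey spare cases in the near and left places and let them go. I then swung the squaring arm forward by its knob to its stop and handed in at about 21.7 s, still gripping the knob. `hand_in` gives no verdict, so I don't know the judged result.

**Arm:** the last reading put the knob at nest (46.8, 83.2) mm, against (46, 82) mm for the stop. It did not move when I pushed 6 mm further, and the push rose to about 11 N. The swing I measured came to about 1.23 rad, short of the nominal 1.25 but above the 1.21 limit. I read this as the stop.

**Cases:** the last wrist-camera fits, in nest millimetres, were:

| Case | Measured (x, y) | Target (x, y) |
|---|---|---|
| near | -42, -12 | -40, -15 |
| left | -19, +43 | -15, +40 |
| far | +39, +18 | +40, +15 |
| right | +15, -39 | +15, -40 |

- **Agreement:** all four are within tolerance and within about 1.5° of square. The y values look about 1 mm too large, because the knob and the right case showed the same shift.
- **Disagreement:** the final scene and side camera fits were scattered and partly outside tolerance (for example left y of +48 and +31, far x of +25). The gripper was blocking those views, so I set them aside. One wider wrist fit of the near case also went astray, and a narrower repeat gave the value above.
- **Not seen by eye:** the picture limit was used up, so I checked the final state only by numbers. The far case's y also hardly changed from before the squaring, so I can't confirm the arm moved it.

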